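# Deal out two circuit board inspection kits

## Robot

A 6-joint arm with a two-finger parallel gripper is mounted at the origin on the work surface. World frame = base frame: x ahead of the robot, y to its left, z up, the work surface at z = 0. Lengths are in mm, angles in rad, forces in N, time in s.
With the tool pointing down it reaches from about 225 to 725 mm from the base axis. Payload 3.1 kg.
Tool frame: the origin (TCP) lies midway between the tips of the shut fingers; the grasp point (between the pads) lies 19 mm behind it (r.grasp_offset is the distance from the TCP to the grasp point, in mm); z points along the fingers, x is the direction in which the jaws open and shut, and the axes are right-handed (so a half turn about z gives the same grasp; the last joint's range is limited). The gripper opens to 85 mm and grips with 20 to 120 N. Pads are 22 mm wide; open, the fingers measure 114 mm over their backs; the gripper's body (76 mm by 85 mm) begins 54 mm behind the grasp point. The pads swing forward as they close: fully open they stand 13 mm farther back than shut.
Start: joints at [-1.32, 0.048, 0.099, 1.622, 0, 1.443], TCP at [194.133, -487.781, 231.312] pointing down, gripper open.
Joint ranges: [-2.91, 2.91], [-0.99, 1.94], [-1.21, 1.42], [-2.12, 2.29], [-1.49, 1.47], [-3.14, 3.14]. Speed limits (rad/s): [2.79, 2.79, 3.14, 3.14, 3.14, 3.14].

## Interface

Orientations are given as a unit quaternion [x, y, z, w].
In Python, from rig import r gives the robot as it stands.
- The arm moves only by the tool carry_out, never from a script. Its argument "motion" is a list of rows, each an object of numbers: "fingers": the closure, from -1 (fully open) to 1 (shut); "dx", "dy", "dz": the shift along the tool's x, y, z in m; "turn": the turn about the tool's z in degrees. In form: [{"fingers": .., "dx": .., "dy": .., "dz": .., "turn": ..}, ...]. A call has 1 to 10 rows; each row shifts and turns the commanded pose from where the row before left it, along the tool's axes as they then stand; what a row does not reach is not made up. A row lasts 1/12 s, in which the tool goes at most 41.7 mm and 7.16 degrees, less where a joint would pass 70% of its speed; a pose out of reach is approached as far as the arm can. A call is refused whole if a number of a shift passes 0.0417 or a number of a turn 7.16, either way. A call with a gripper value outside its range is refused whole. The fingers move at their own pace and stop on an object; "newtons" is the grip in N (left out, the last holds). Time passes only in rows, so rows that do not move let the fingers close. It gives the time, the measured TCP pose, the force and the opening at its end, in the units of the state.
- r.state(): the state, without advancing time (a new reading comes with each control period).
- r.capture(name): name is "scene" or "top" or "wrist"; returns a dict with "frame" (420x560x3 uint8, blue, green, red), "range_z" (420x560 float32, mm along the optical axis (not along the pixel's ray), 0 where there is no reading), "fx", "fy", "cx", "cy" (pixels), "eye" and "rotation" of the camera in the world. Camera axes: x right, y down, z forward; pixel columns grow to the right and rows downward; lengths in mm; the calibration is good to about 2 mm. A picture is of the moment at which its call begins.
- r.hand_in(): hands the job in, once; it reports no verdict.
The state is a dict: "time_s": time; "joints": joint angles; "joint_vel": joint speeds; "tau": joint torques, N m; "ee_pos": TCP position; "eef_rot": TCP orientation; "ft_force": force on the tool from outside, world axes, zero at the start; "torque": the same for the moment, N m; "width": opening from 0.0 (shut) to 1.0 (fully open).
Only numpy, scipy, OpenCV 4.12 (cv2) and the standard library are available. Lean on these libraries where they do the work, as an engineer would, in place of code of your own. Each camera call takes 0.05 s, during which the arm holds its last target.

## Task

Make up the two inspection kits, dealing one piece at a time to the blue tray, then the yellow tray, round by round: first the black carrier lengthwise into the blue tray and the white carrier lengthwise into the yellow tray, then the green board into the pocket of the black carrier and the red board into the pocket of the white one. Set each piece down gently (no dropping) so that it lies flat, and leave the mouse, the keypad and the bottle alone.

Things in the scene. Friction and masses are not known exactly. Their poses are not given: they have to be found in the camera images.
- tray_blue: shallow open rectangular tray fixed to the desk, blue plastic, 140 x 104 mm outside, 10 mm high, walls 4 mm thick, inner floor 4 mm above the desk (inside 132 x 96 mm). Origin: centre of its underside, on the desk. x along its 140 mm side, z up. It does not move.
- tray_yellow: shallow open rectangular tray fixed to the desk, yellow plastic, 140 x 104 mm outside, 10 mm high, walls 4 mm thick, inner floor 4 mm above the desk (inside 132 x 96 mm). Origin: centre of its underside, on the desk. x along its 140 mm side, z up. It does not move.
- carrier_black: loose black board carrier, a plastic holder 92 (its x) x 60 (its y) x 24 mm high, about 140 g. In its top a pocket 84 x 52 mm, 10 mm deep (pocket floor 14 mm above its underside, 4 mm rim all round). Grip it across the 60 mm. Origin: centre of its underside; z up. Starts flat on the desk, pocket up.
- carrier_white: loose white board carrier, a plastic holder 92 (its x) x 60 (its y) x 24 mm high, about 140 g. In its top a pocket 84 x 52 mm, 10 mm deep (pocket floor 14 mm above its underside, 4 mm rim all round). Grip it across the 60 mm. Origin: centre of its underside; z up. Starts flat on the desk, pocket up.
- board_green: loose green circuit board, 74 (x) x 42 (y) x 3 mm, 70 g, with an upright silver finned heat sink in its middle, 40 (x) x 22 (y) mm, its top 31 mm above the underside: grip it across the 22 mm. Origin: centre of underside, z up. Starts flat, block up. Fits a carrier pocket with 5 mm to spare each side; seated, its underside is 14 mm above the carrier's.
- board_red: loose red circuit board, 74 (x) x 42 (y) x 3 mm, 70 g, with an upright white relay block in its middle, 40 (x) x 22 (y) mm, its top 31 mm above the underside: grip it across the 22 mm. Origin: centre of underside, z up. Starts flat, block up. Fits a carrier pocket with 5 mm to spare each side; seated, its underside is 14 mm above the carrier's.
- mouse: black computer mouse, 100 x 58 x 34 mm, a loose bystander at the right edge of the work. Origin: centre of its underside.
- keypad: black number keypad with dark grey keys, 130 x 85 x 21 mm, a loose bystander at the left edge of the work. Origin: centre of its underside.
- bottle: small pale green bottle with a white cap, 44 mm across, 100 mm high, a loose bystander standing beyond the work. Origin: centre of its underside.
There are look-alikes about, which are no part of the job. Leave any pink or purple look-alike of the carrier_black alone.

How it is judged (in metres and radians):
On the way, in this order (a step that is already met when the one before it is completed fails the run):
1. Round one: the black carrier lies flat in the blue tray, let go (horizontal distance between carrier_black and tray_blue below 0.03 m and z of carrier_black in the frame of tray_blue below 0.008 m and angle between carrier_black's own z axis and vertical below 0.1 rad and angle between the x axis of carrier_black and the x axis of tray_blue, either way round below 0.35 rad and contact force between the fingers and carrier_black below 0.1 N and linear speed of carrier_black below 0.03 m/s), for 0.2 s.
2. Round one: the white carrier lies flat in the yellow tray, let go (horizontal distance between carrier_white and tray_yellow below 0.03 m and z of carrier_white in the frame of tray_yellow below 0.008 m and angle between carrier_white's own z axis and vertical below 0.1 rad and angle between the x axis of carrier_white and the x axis of tray_yellow, either way round below 0.35 rad and contact force between the fingers and carrier_white below 0.1 N and linear speed of carrier_white below 0.03 m/s), for 0.2 s.
3. Round two: the green board is seated in the black carrier, in the blue tray, let go (horizontal distance between board_green and carrier_black below 0.012 m and z of board_green in the frame of carrier_black between 0.011 and 0.0175 m and angle between each of board_green, carrier_black's own z axis and vertical below 0.1 rad and angle between the x axis of board_green and the x axis of carrier_black, either way round below 0.3 rad and horizontal distance between carrier_black and tray_blue below 0.03 m and z of carrier_black in the frame of tray_blue below 0.008 m and angle between the x axis of carrier_black and the x axis of tray_blue, either way round below 0.35 rad and contact force between the fingers and board_green below 0.1 N and linear speed of board_green below 0.03 m/s), for 0.2 s.
4. Round two: the red board is seated in the white carrier, in the yellow tray, let go (horizontal distance between board_red and carrier_white below 0.012 m and z of board_red in the frame of carrier_white between 0.011 and 0.0175 m and angle between each of board_red, carrier_white's own z axis and vertical below 0.1 rad and angle between the x axis of board_red and the x axis of carrier_white, either way round below 0.3 rad and horizontal distance between carrier_white and tray_yellow below 0.03 m and z of carrier_white in the frame of tray_yellow below 0.008 m and angle between the x axis of carrier_white and the x axis of tray_yellow, either way round below 0.35 rad and contact force between the fingers and board_red below 0.1 N and linear speed of board_red below 0.03 m/s), for 0.2 s.
At the end, for the whole second after the job is handed in: Black carrier flat in blue tray, white in yellow (centres within 30 mm, lengthwise within 0.35 rad); green board seated flat in the black carrier, red in the white (centres within 12 mm, underside under 17.5 mm above the carrier's, within 0.3 rad); all released and at rest (all of step 3 and all of step 4 and contact force between the fingers and carrier_black below 0.1 N and linear speed of each of carrier_black, carrier_white below 0.03 m/s and contact force between the fingers and carrier_white below 0.1 N); the robot touches nothing.
It fails at once if a carrier or board is dropped or knocked flying (over 0.5 m/s with no finger on it) ((linear speed of carrier_black above 0.5 m/s and contact force between the fingers and carrier_black below 0.1 N) or (linear speed of carrier_white above 0.5 m/s and contact force between the fingers and carrier_white below 0.1 N) or (linear speed of board_green above 0.5 m/s and contact force between the fingers and board_green below 0.1 N) or (linear speed of board_red above 0.5 m/s and contact force between the fingers and board_red below 0.1 N)).
It fails at once if the mouse is moved more than 25 mm or tipped over (distance of mouse from where it was at the start of the episode above 0.025 m or angle between mouse's own z axis and vertical above 0.4 rad).
It fails at once if the keypad is moved more than 25 mm or tipped over (distance of keypad from where it was at the start of the episode above 0.025 m or angle between keypad's own z axis and vertical above 0.4 rad).
It fails at once if the bottle is moved more than 25 mm or tipped over (distance of bottle from where it was at the start of the episode above 0.025 m or angle between bottle's own z axis and vertical above 0.4 rad).
It also fails if it takes over 96 s, if anything falls off the work surface, if the arm or the gripper's body presses on something with over 40 N, if the wrist force passes 120 N, or if a joint passes its speed limit or range.

## Working session

There is one attempt and no reset: what is moved stays moved. The work goes in short steps, Python scripts to look and compute and a tool call to move; the robot and the scene stay as the last step left them, time stands still between calls to the robot, and variables do not carry over. Pictures are saved under pics/ and viewed, and the job is handed in when it is done.

Besides the shell and the picture viewer there is one more tool, called by a JSON object that holds its "method" and its "body". carry_out: Moves the arm, as the interface text tells. Its arguments: {"type":"object","properties":{"motion":{"type":"array"},"newtons":{"type":"number"}},"required":["motion"]}

```bash
mkdir -p pics
python3 - <<'E'
from rig import r
import cv2
print(r.state())
for n in("scene","top"):
    c=r.capture(n); cv2.imwrite(f"pics/{n}0.png",c["frame"]); print(n,c["fx"],c["cx"],c["cy"],c["eye"],c["rotation"])
E
```

```text
{'time_s': 0.0, 'joints': array([-1.31982182e+00,  4.87674529e-02,  9.75079542e-02,  1.62199671e+00,
       -1.10211295e-05,  1.44296620e+00]), 'joint_vel': array([-1.67493716e-04,  1.07333387e-04, -1.88275973e-03,  3.19738467e-04,
        4.25862405e-04, -4.07842738e-05]), 'tau': array([ 7.13284517e-04, -3.38784170e+01,  3.20013106e+01,  2.03739794e-02,
       -5.40777637e-05,  1.44968922e-06]), 'ee_pos': array([ 193.95973774, -487.16556416,  230.06342721]), 'eef_rot': array([ 8.27589288e-01, -5.61332751e-01, -9.25214777e-04, -8.10405667e-04]), 'ft_force': array([-4.28846555e-01, -3.64935071e-02,  2.42634908e-04]), 'torque': array([-0.03761785, -0.05667853, -0.02816315]), 'width': 0.99577430994654}
scene 524.061109672445 281.5705356286705 216.37942948298658 [1104.10935404  499.83676065 1215.81163478] [ 0.39147354  0.87964682 -0.24685058 -0.10970292]
top 496.6350614992173 269.06544224320726 206.35583379908536 [ 485.83723369   10.83472954 1327.05399248] [ 0.71003171 -0.70299834  0.02835496 -0.02905692]
```

View pics/scene0.png

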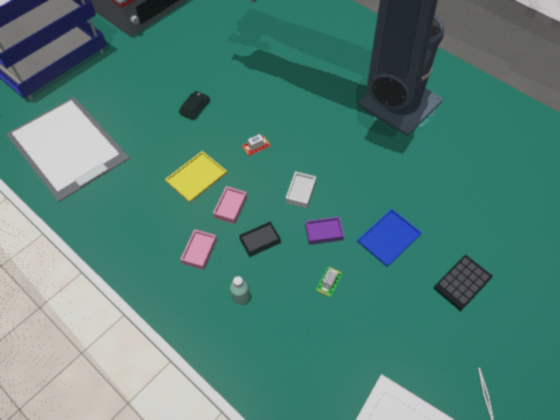

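View pics/top0.png

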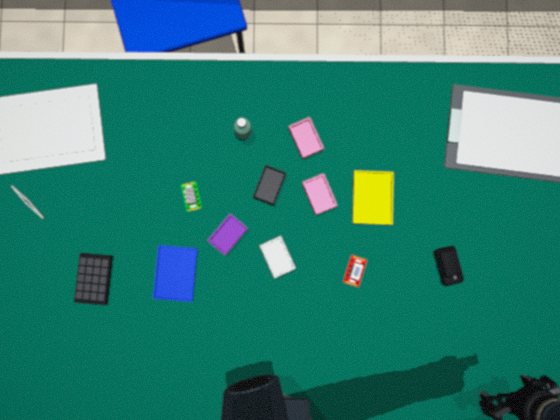

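```bash
cat > h.py <<'E'
from rig import r
import cv2, numpy as np
from scipy.spatial.transform import Rotation as R
def rays(c,u,v):
    d=np.stack([(u-c["cx"])/c["fx"],(v-c["cy"])/c["fy"],np.ones_like(u,dtype=float)],-1)
    return d@R.from_quat(c["rotation"]).as_matrix().T
def cast(c,u,v,h):
    d=rays(c,np.asarray(u,float),np.asarray(v,float)); e=np.asarray(c["eye"])
    return e+d*((h-e[2])/d[...,2])[...,None]
def cloud(c):
    v,u=np.mgrid[:420,:560]
    return np.asarray(c["eye"])+rays(c,u.astype(float),v.astype(float))*c["range_z"][...,None]
def rect(P):
    (x,y),(w,h),a=cv2.minAreaRect(P[:,:2].astype(np.float32))
    if w<h: w,h,a=h,w,a+90
    return x,y,w,h,(a+90)%180-90
E
python3 - <<'E'
from h import *
c=r.capture("top"); f=c["frame"]; hsv=cv2.cvtColor(f,cv2.COLOR_BGR2HSV); X=cloud(c)
seeds=dict(black=(269,185,24),white=(277,257,24),green=(191,196,3),red=(355,270,3),blue=(175,273,10),yellow=(373,197,10),pink1=(306,137,24),pink2=(320,193,24),purple=(228,234,24),mouse=(449,266,0),keypad=(94,279,21),bottle=(242,127,100))
H,S,V=cv2.split(hsv)
desk=((H>68)&(H<95)&(S>150)).astype(np.uint8)
m=1-desk
n,lab,st,ce=cv2.connectedComponentsWithStats(m.astype(np.uint8),connectivity=4)
for k,(u,v,h) in seeds.items():
    l=lab[v,u]; mm=lab==l
    vv,uu=np.nonzero(mm); cnt=cv2.findContours(mm.astype(np.uint8),0,1)[0][0][:,0]
    z=X[mm][:,2]
    print(k,hsv[v,u],st[l,4],"z",np.percentile(z,[5,50,95]).round(1),"cast",np.round(rect(cast(c,cnt[:,0],cnt[:,1],h)),1))
    q=X[mm]; q=q[q[:,2]>max(h-5,2)]
    if len(q)>5: print("   cloud",np.round(rect(q),1))
cv2.imwrite("pics/crop.png",cv2.resize(f[100:320,60:480],None,fx=1.9,fy=1.9,interpolation=cv2.INTER_CUBIC))
E
```

```text
black [113  22 105] 790 z [ 9.6 15.1 25.8] cast [649.3  12.8  93.4  60.4 -21. ]
   cloud [595.5  24.1 209.3  70.7 -11.8]
white [105   2 233] 1005 z [-2.5 14.2 25.4] cast [460.7  -9.6 100.6  68.2  24.9]
   cloud [460.5 -10.9  91.8  59.9  25.1]
green [ 96   7 176] 431 z [-0.6  6.1 33. ] cast [619.4 222.5  80.   39.6  15.2]
   cloud [551.9 142.7 286.4  70.3  49.6]
red [106  40 205] 599 z [-2.3  4.2 32.8] cast [ 425.6 -215.4   82.    50.9  -17.5]
   cloud [ 460.8 -117.8  259.    81.3   70.1]
blue [113 208 230] 2294 z [-1.   4.3 11. ] cast [414.8 259.4 144.4 109.5  -4.1]
   cloud [414.2 164.7 306.8 145.1  89.7]
yellow [ 31 255 235] 2344 z [-1.5  4.2 11.1] cast [ 621.2 -263.4  148.4  113.    -1.6]
   cloud [ 597.7 -152.2  362.9  157.1  -78.9]
pink1 [160  74 232] 987 z [-1.1 14.6 25.8] cast [777.9 -83.  102.2  70.1  24.6]
   cloud [654.1 -65.1 356.3  96.3  -9.2]
pink2 [160  70 232] 997 z [-0.7 14.3 25.9] cast [ 627.3 -119.7  101.1   70.1   23. ]
   cloud [586.6 -56.8 221.9  98.5 -57.8]
purple [138 156 204] 955 z [-0.7 14.5 25.7] cast [518.4 121.8  98.2  67.  -39.1]
   cloud [494.2  92.2 135.5  91.9  50.1]
mouse [103  60  38] 761 z [14.9 30.1 36.6] cast [ 441.5 -464.8   98.    57.1   13.9]
   cloud [ 438.6 -241.2  502.7  101.7  -89.2]
keypad [102  15  86] 1605 z [12.9 18.7 24. ] cast [399.2 470.5 127.8  87.5  -4.8]
   cloud [407.9 263.2 511.1 133.9 -87.5]
bottle [73 23 99] 313 z [ -0.4  67.2 101.2] cast [782.5  81.2  56.2  42.7   0.9]
   cloud [645.5  53.1 329.7  19.2  11.5]
```

View pics/crop.png

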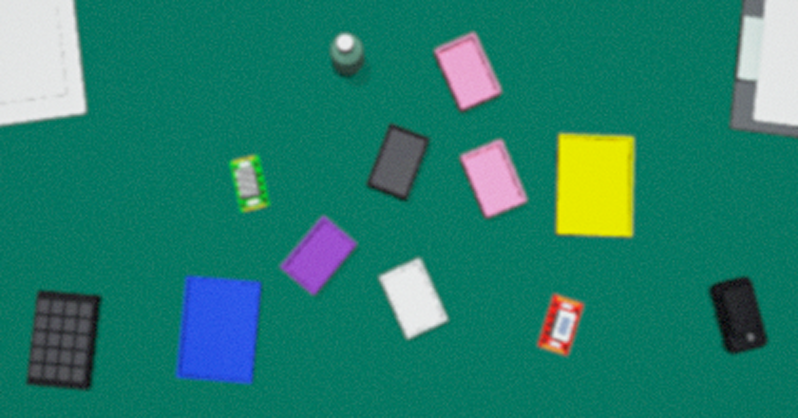

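```bash
cat >> h.py <<'E'
def plan(x,y,z,yaw=None,step=38.):
    """print turn needed, then shift in tool axes (m) with tool at the target yaw (assumes tool down)"""
    s=r.state(); p=s["ee_pos"]; M=R.from_quat(s["eef_rot"]).as_matrix()
    cur=np.degrees(np.arctan2(M[1,0],M[0,0])); tilt=np.degrees(np.arccos(-M[2,2]))
    if yaw is None: yaw=cur
    t=-((yaw-cur+180)%360-180); n=int(np.ceil(abs(t)/7.0))
    a=np.radians(yaw); d=np.array([x,y,z])-p
    dx=d[0]*np.cos(a)+d[1]*np.sin(a); dy=d[0]*np.sin(a)-d[1]*np.cos(a); dz=-d[2]
    k=max(1,int(np.ceil(np.linalg.norm(d)/step)))
    print(f"t={s['time_s']:.2f} pos {p.round(1)} yaw {cur:.1f} tilt {tilt:.2f} w {s['width']:.3f} F {s['ft_force'].round(1)} j {s['joints'].round(2)}")
    print(f"turn {t:.1f} = {n} x {t/max(n,1):.3f};  shift mm {dx:.1f} {dy:.1f} {dz:.1f} = {k} rows x [{dx/k/1000:.5f} {dy/k/1000:.5f} {dz/k/1000:.5f}]")
E
python3 -c "
from h import *
plan(649,13,190,69)"
```

```text
t=0.15 pos [ 194.  -487.3  230.4] yaw -68.3 tilt 0.11 w 0.998 F [0.4 0.5 0.3] j [-1.32  0.05  0.1   1.62  0.    1.44]
turn -137.3 = 20 x -6.865;  shift mm 630.1 245.5 40.4 = 18 rows x [0.03501 0.01364 0.00224]
```

{"method": "carry_out", "body": {"motion": [{"fingers": -1,"dx": 0,"dy": 0,"dz": 0,"turn": -6.86},{"fingers": -1,"dx": 0,"dy": 0,"dz": 0,"turn": -6.86},{"fingers": -1,"dx": 0,"dy": 0,"dz": 0,"turn": -6.86},{"fingers": -1,"dx": 0,"dy": 0,"dz": 0,"turn": -6.86},{"fingers": -1,"dx": 0,"dy": 0,"dz": 0,"turn": -6.86},{"fingers": -1,"dx": 0,"dy": 0,"dz": 0,"turn": -6.86},{"fingers": -1,"dx": 0,"dy": 0,"dz": 0,"turn": -6.86},{"fingers": -1,"dx": 0,"dy": 0,"dz": 0,"turn": -6.86},{"fingers": -1,"dx": 0,"dy": 0,"dz": 0,"turn": -6.86},{"fingers": -1,"dx": 0,"dy": 0,"dz": 0,"turn": -6.86}], "newtons": 40}}

```text
time_s: 0.98
ee_pos: [194.1, -487.5, 230.8]
eef_rot: [1.0, 0.006, -0.0, -0.001]
ft_force: [-0.4, -0.3, 1.0]
width: 1.0
```

{"method": "carry_out", "body": {"motion": [{"fingers": -1,"dx": 0,"dy": 0,"dz": 0,"turn": -6.86},{"fingers": -1,"dx": 0,"dy": 0,"dz": 0,"turn": -6.86},{"fingers": -1,"dx": 0,"dy": 0,"dz": 0,"turn": -6.86},{"fingers": -1,"dx": 0,"dy": 0,"dz": 0,"turn": -6.86},{"fingers": -1,"dx": 0,"dy": 0,"dz": 0,"turn": -6.86},{"fingers": -1,"dx": 0,"dy": 0,"dz": 0,"turn": -6.86},{"fingers": -1,"dx": 0,"dy": 0,"dz": 0,"turn": -6.86},{"fingers": -1,"dx": 0,"dy": 0,"dz": 0,"turn": -6.86},{"fingers": -1,"dx": 0,"dy": 0,"dz": 0,"turn": -6.86},{"fingers": -1,"dx": 0,"dy": 0,"dz": 0,"turn": -6.86}]}}

```text
time_s: 1.82
ee_pos: [194.0, -487.5, 230.8]
eef_rot: [0.823, 0.568, 0.0, -0.0]
ft_force: [0.0, -0.6, -0.3]
width: 0.999
```

{"method": "carry_out", "body": {"motion": [{"fingers": -1,"dx": 0.035,"dy": 0.0136,"dz": 0.0022,"turn": 0},{"fingers": -1,"dx": 0.035,"dy": 0.0136,"dz": 0.0022,"turn": 0},{"fingers": -1,"dx": 0.035,"dy": 0.0136,"dz": 0.0022,"turn": 0},{"fingers": -1,"dx": 0.035,"dy": 0.0136,"dz": 0.0022,"turn": 0},{"fingers": -1,"dx": 0.035,"dy": 0.0136,"dz": 0.0022,"turn": 0},{"fingers": -1,"dx": 0.035,"dy": 0.0136,"dz": 0.0022,"turn": 0},{"fingers": -1,"dx": 0.035,"dy": 0.0136,"dz": 0.0022,"turn": 0},{"fingers": -1,"dx": 0.035,"dy": 0.0136,"dz": 0.0022,"turn": 0},{"fingers": -1,"dx": 0.035,"dy": 0.0136,"dz": 0.0022,"turn": 0}]}}

```text
time_s: 2.57
ee_pos: [422.5, -236.2, 211.1]
eef_rot: [0.825, 0.566, -0.0, -0.0]
ft_force: [0.3, -1.1, -0.7]
width: 1.004
```

{"method": "carry_out", "body": {"motion": [{"fingers": -1,"dx": 0.035,"dy": 0.0136,"dz": 0.0022,"turn": 0},{"fingers": -1,"dx": 0.035,"dy": 0.0136,"dz": 0.0022,"turn": 0},{"fingers": -1,"dx": 0.035,"dy": 0.0136,"dz": 0.0022,"turn": 0},{"fingers": -1,"dx": 0.035,"dy": 0.0136,"dz": 0.0022,"turn": 0},{"fingers": -1,"dx": 0.035,"dy": 0.0136,"dz": 0.0022,"turn": 0},{"fingers": -1,"dx": 0.035,"dy": 0.0136,"dz": 0.0022,"turn": 0},{"fingers": -1,"dx": 0.035,"dy": 0.0136,"dz": 0.0022,"turn": 0},{"fingers": -1,"dx": 0.035,"dy": 0.0136,"dz": 0.0022,"turn": 0},{"fingers": -1,"dx": 0.035,"dy": 0.0136,"dz": 0.0022,"turn": 0}]}}

```text
time_s: 3.32
ee_pos: [650.0, 13.6, 190.9]
eef_rot: [0.825, 0.566, -0.0, -0.0]
ft_force: [0.2, 0.1, 0.8]
width: 0.997
```

```bash
python3 -c "
from h import *
plan(649,13,190,69)
c=r.capture('wrist');cv2.imwrite('pics/w1.png',c['frame']);print(c['fx'],c['eye'],c['rotation'])
M=R.from_quat(c['rotation']).as_matrix();print(M.round(3))"
```

```text
t=3.32 pos [650.   13.6 190.9] yaw 68.9 tilt 0.05 w 0.997 F [0.2 0.1 0.8] j [-0.08  0.38  0.4   1.6  -0.    0.29]
turn -0.1 = 1 x -0.081;  shift mm -0.9 -0.7 0.9 = 1 rows x [-0.00089 -0.00074 0.00093]
322.0299163900842 [590.1908178   36.91521297 334.28010173] [0.81740301 0.56119543 0.07315694 0.10751783]
[[ 0.359  0.902  0.24 ]
 [ 0.933 -0.347 -0.094]
 [-0.001  0.258 -0.966]]
```

View pics/w1.png

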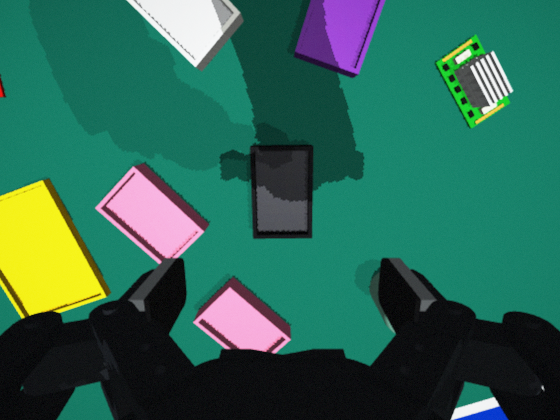

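```bash
cat >> h.py <<'E'
def top_rect(c,seed,h,tol=5,maxd=90):
    """minAreaRect of range points near height h around seed pixel (uses range_z)"""
    X=cloud(c); ok=(c["range_z"]>0)&(abs(X[...,2]-h)<tol)
    ok=cv2.morphologyEx(ok.astype(np.uint8),cv2.MORPH_OPEN,np.ones((2,2)))
    n,lab,st,ce=cv2.connectedComponentsWithStats(ok)
    best=max((l for l in range(1,n)),key=lambda l: st[l,4]*(np.hypot(*(ce[l]-np.array(seed)))<60))
    P=X[lab==best]; return np.round(rect(P),1), len(P), P[:,2].mean().round(1)
def contour_rect(c,mask,seed,h):
    n,lab,st,ce=cv2.connectedComponentsWithStats(mask.astype(np.uint8),connectivity=4)
    mm=(lab==lab[seed[1],seed[0]]).astype(np.uint8)
    cnt=cv2.findContours(mm,0,1)[0][0][:,0]
    return np.round(rect(cast(c,cnt[:,0],cnt[:,1],h)),1), int(mm.sum())
E
python3 - <<'E'
from h import *
c=r.capture("wrist")
print(top_rect(c,(282,191),24,4))
hsv=cv2.cvtColor(c["frame"],cv2.COLOR_BGR2HSV)
print(contour_rect(c,(hsv[...,1]<110),(282,210),24))
# others in wrist and top
print("pink",top_rect(c,(153,213),24,4))
t=r.capture("top")
for k,s,h in [("black",(269,185),24),("white",(277,257),24),("pur",(228,234),24),("blue",(175,273),10),("yel",(373,197),10)]:
    print(k,top_rect(t,s,h,3))
E
```

```text
(array([648. ,  14.7, 120.9,  64.1, -21.3]), 1317, np.float64(22.0))
(array([650.8,  12.8,  92.1,  59.2, -20.5]), 5594)
pink (array([607.4, -65.9, 210.2,  97.5, -68.3]), 1590, np.float64(27.5))
black (array([741.8, -72.1,   5.4,   2.9,  -6. ]), 4, np.float64(22.7))
white (array([477.4, 142.3,   5.4,   2.7, -87.6]), 4, np.float64(17.7))
pur (array([477.4, 142.3,   5.4,   2.7, -87.6]), 4, np.float64(17.7))
blue (array([344.9, 282. ,  19.2,   4.3, -87.5]), 14, np.float64(4.0))
yel (array([ 580.8, -317. ,   25.2,    6.4,   -2.8]), 20, np.float64(4.2))
```

```bash
python3 -c "
from h import *
plan(650.8,12.8,1,69.5)"
```

```text
t=3.47 pos [649.6  14.3 188.6] yaw 69.1 tilt 0.25 w 1.000 F [-0.9  0.8  0. ] j [-0.08  0.38  0.4   1.6   0.    0.28]
turn -0.4 = 1 x -0.372;  shift mm -0.9 1.7 187.6 = 5 rows x [-0.00019 0.00033 0.03752]
```

{"method": "carry_out", "body": {"motion": [{"fingers": -1,"dx": -0.0007,"dy": 0.001,"dz": 0.04,"turn": -0.5},{"fingers": -1,"dx": 0,"dy": 0,"dz": 0.04,"turn": 0},{"fingers": -1,"dx": 0,"dy": 0,"dz": 0.04,"turn": 0},{"fingers": -1,"dx": 0,"dy": 0,"dz": 0.035,"turn": 0},{"fingers": -1,"dx": 0,"dy": 0,"dz": 0.02,"turn": 0},{"fingers": -1,"dx": 0,"dy": 0,"dz": 0.012,"turn": 0},{"fingers": -1,"dx": 0,"dy": 0,"dz": 0,"turn": 0}]}}

```text
time_s: 4.05
ee_pos: [646.4, 10.0, 1.0]
eef_rot: [0.822, 0.569, -0.003, -0.002]
ft_force: [-0.0, 0.9, -0.8]
width: 1.001
```

```bash
python3 -c "
from h import *
plan(650.8,12.8,1,69.5)
c=r.capture('wrist');cv2.imwrite('pics/w2.png',c['frame'])"
```

```text
t=4.05 pos [646.4  10.    1. ] yaw 69.3 tilt 0.41 w 1.001 F [-0.   0.9 -0.8] j [-0.09  0.43  0.09  1.24 -0.    0.27]
turn -0.2 = 1 x -0.172;  shift mm 4.1 3.2 0.0 = 1 rows x [0.00414 0.00319 0.00002]
```

View pics/w2.png

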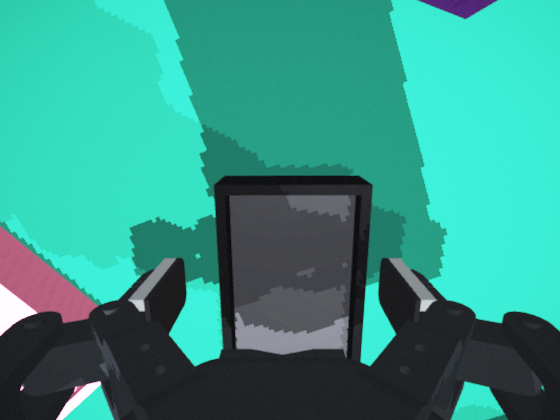

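{"method": "carry_out", "body": {"motion": [{"fingers": -1,"dx": 0.004,"dy": 0.003,"dz": 0,"turn": 0},{"fingers": -1,"dx": 0,"dy": 0,"dz": 0,"turn": 0},{"fingers": 1,"dx": 0,"dy": 0,"dz": 0,"turn": 0},{"fingers": 1,"dx": 0,"dy": 0,"dz": 0,"turn": 0},{"fingers": 1,"dx": 0,"dy": 0,"dz": 0,"turn": 0},{"fingers": 1,"dx": 0,"dy": 0,"dz": 0,"turn": 0},{"fingers": 1,"dx": 0,"dy": 0,"dz": 0,"turn": 0},{"fingers": 1,"dx": 0,"dy": 0,"dz": 0,"turn": 0}], "newtons": 40}}

```text
time_s: 4.77
ee_pos: [655.7, 13.4, 7.0]
eef_rot: [0.822, 0.569, 0.001, 0.001]
ft_force: [-0.4, -0.3, 6.3]
width: 0.687
```

```bash
python3 -c "
from h import *
plan(650.8,12.8,121,69.5)
c=r.capture('wrist');cv2.imwrite('pics/w3.png',c['frame'])"
```

```text
t=4.77 pos [655.7  13.4   7. ] yaw 69.4 tilt 0.21 w 0.687 F [-0.4 -0.3  6.3] j [-0.08  0.44  0.12  1.24 -0.    0.28]
turn -0.1 = 1 x -0.090;  shift mm -2.3 -4.4 -114.0 = 4 rows x [-0.00057 -0.00111 -0.02851]
```

View pics/w3.png

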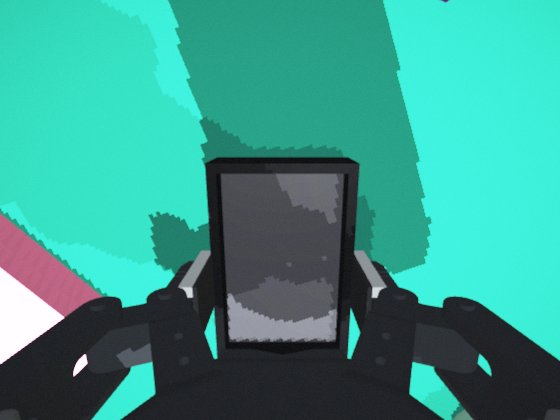

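{"method": "carry_out", "body": {"motion": [{"fingers": 1,"dx": 0,"dy": 0,"dz": 0,"turn": 0},{"fingers": 1,"dx": 0,"dy": 0,"dz": 0,"turn": 0},{"fingers": 1,"dx": 0,"dy": 0,"dz": 0,"turn": 0}]}}

```text
time_s: 5.07
ee_pos: [655.8, 13.4, 7.0]
eef_rot: [0.822, 0.569, 0.001, 0.001]
ft_force: [0.0, 0.1, 5.6]
width: 0.687
```

{"method": "carry_out", "body": {"motion": [{"fingers": 1,"dx": 0,"dy": 0,"dz": -0.01,"turn": 0},{"fingers": 1,"dx": 0,"dy": 0,"dz": -0.02,"turn": 0},{"fingers": 1,"dx": 0,"dy": 0,"dz": -0.03,"turn": 0},{"fingers": 1,"dx": 0,"dy": 0,"dz": -0.03,"turn": 0},{"fingers": 1,"dx": 0,"dy": 0,"dz": -0.02,"turn": 0},{"fingers": 1,"dx": 0,"dy": 0,"dz": 0,"turn": 0}]}}

```text
time_s: 5.57
ee_pos: [657.4, 13.4, 121.3]
eef_rot: [0.822, 0.569, 0.004, 0.003]
ft_force: [0.2, 1.1, -1.0]
width: 0.687
```

Run:
```python
from h import *
plan(415,259,117,85.9)
c=r.capture('wrist');cv2.imwrite('pics/w4.png',c['frame'])
t=r.capture('top');cv2.imwrite('pics/t4.png',t['frame'])
h=cv2.cvtColor(t['frame'],cv2.COLOR_BGR2HSV)
for n,m,s in [("blue",(abs(h[...,0].astype(int)-113)<10)&(h[...,1]>150),(175,273)),("yellow",(abs(h[...,0].astype(int)-30)<8)&(h[...,1]>130),(373,197))]:
    print(n,contour_rect(t,m,s,10),contour_rect(t,m,s,5))
```

```text
t=5.57 pos [657.4  13.4 121.3] yaw 69.4 tilt 0.56 w 0.687 F [ 0.2  1.1 -1. ] j [-0.08  0.39  0.28  1.45  0.    0.28]
turn -16.5 = 3 x -5.496;  shift mm 227.6 -259.3 4.3 = 10 rows x [0.02276 -0.02593 0.00043]
blue (array([414.8, 259.2, 141.1, 105.7,  -4.1]), 2162) (array([414.6, 260.1, 141.6, 106.1,  -4.1]), 2162)
yellow (array([ 620.9, -263.3,  142.2,  106.9,   -1.3]), 2110) (array([ 621.4, -264.3,  142.7,  107.3,   -1.3]), 2110)
```

View pics/w4.png

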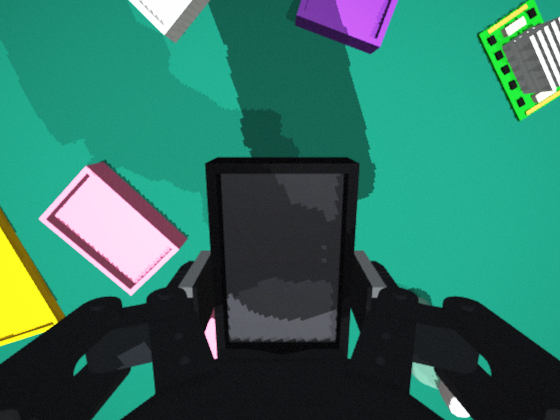

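View pics/t4.png

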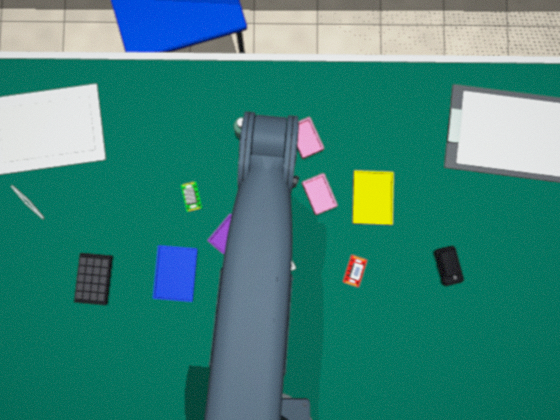

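```bash
python3 -c "
from h import *
plan(419.3,259,60,85.9,36)"
```

```text
t=5.67 pos [654.6  13.6 115.5] yaw 69.4 tilt 0.09 w 0.690 F [-0.5  1.2 -2.5] j [-0.08  0.39  0.27  1.45  0.    0.28]
turn -16.5 = 3 x -5.498;  shift mm 228.0 -252.3 55.5 = 10 rows x [0.02280 -0.02523 0.00555]
```

{"method": "carry_out", "body": {"motion": [{"fingers": 1,"dx": 0,"dy": 0,"dz": 0,"turn": -5.5},{"fingers": 1,"dx": 0,"dy": 0,"dz": 0,"turn": -5.5},{"fingers": 1,"dx": 0,"dy": 0,"dz": 0,"turn": -5.5},{"fingers": 1,"dx": 0.015,"dy": -0.0165,"dz": 0,"turn": 0},{"fingers": 1,"dx": 0.0228,"dy": -0.0252,"dz": 0.004,"turn": 0},{"fingers": 1,"dx": 0.0228,"dy": -0.0252,"dz": 0.004,"turn": 0},{"fingers": 1,"dx": 0.0228,"dy": -0.0252,"dz": 0.004,"turn": 0},{"fingers": 1,"dx": 0.0228,"dy": -0.0252,"dz": 0.004,"turn": 0},{"fingers": 1,"dx": 0.0228,"dy": -0.0252,"dz": 0.004,"turn": 0}]}}

```text
time_s: 6.42
ee_pos: [517.7, 153.0, 91.1]
eef_rot: [0.732, 0.681, -0.002, -0.002]
ft_force: [0.4, -0.2, -1.5]
width: 0.687
```

{"method": "carry_out", "body": {"motion": [{"fingers": 1,"dx": 0.0228,"dy": -0.0252,"dz": 0.007,"turn": 0},{"fingers": 1,"dx": 0.0228,"dy": -0.0252,"dz": 0.007,"turn": 0},{"fingers": 1,"dx": 0.0228,"dy": -0.0252,"dz": 0.007,"turn": 0},{"fingers": 1,"dx": 0.0228,"dy": -0.0252,"dz": 0.007,"turn": 0},{"fingers": 1,"dx": 0.007,"dy": -0.008,"dz": 0.007,"turn": 0},{"fingers": 1,"dx": 0,"dy": 0,"dz": 0,"turn": 0},{"fingers": 1,"dx": 0,"dy": 0,"dz": 0,"turn": 0},{"fingers": 1,"dx": 0,"dy": 0,"dz": 0,"turn": 0}]}}

```text
time_s: 7.08
ee_pos: [419.7, 257.3, 58.7]
eef_rot: [0.732, 0.681, -0.001, 0.0]
ft_force: [1.3, -0.2, -2.8]
width: 0.687
```

```bash
python3 -c "
from h import *
plan(419.3,259,11,85.9,36)
c=r.capture('wrist');cv2.imwrite('pics/w5.png',c['frame'])"
```

```text
t=7.08 pos [419.7 257.3  58.7] yaw 85.9 tilt 0.10 w 0.687 F [ 1.3 -0.2 -2.8] j [ 0.41 -0.   -0.3   1.28 -0.    0.49]
turn -0.0 = 1 x -0.029;  shift mm 1.7 -0.5 47.7 = 2 rows x [0.00085 -0.00026 0.02383]
```

View pics/w5.png

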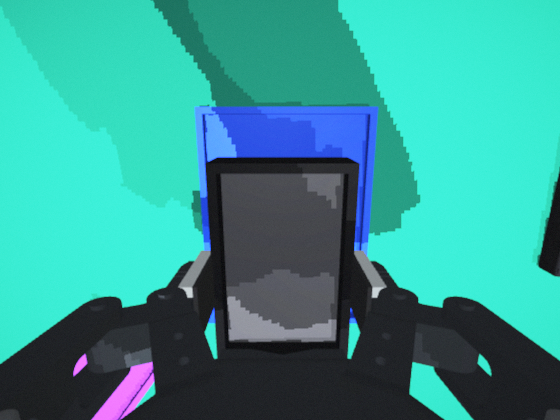

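{"method": "carry_out", "body": {"motion": [{"fingers": 1,"dx": 0.0015,"dy": 0,"dz": 0.012,"turn": 0},{"fingers": 1,"dx": 0,"dy": 0,"dz": 0.012,"turn": 0},{"fingers": 1,"dx": 0,"dy": 0,"dz": 0.009,"turn": 0},{"fingers": 1,"dx": 0,"dy": 0,"dz": 0.006,"turn": 0},{"fingers": 1,"dx": 0,"dy": 0,"dz": 0.004,"turn": 0},{"fingers": 1,"dx": 0,"dy": 0,"dz": 0.002,"turn": 0},{"fingers": 1,"dx": 0,"dy": 0,"dz": 0.001,"turn": 0},{"fingers": 1,"dx": 0,"dy": 0,"dz": 0,"turn": 0},{"fingers": 1,"dx": 0,"dy": 0,"dz": 0,"turn": 0}]}}

```text
time_s: 7.88
ee_pos: [420.3, 259.9, 14.2]
eef_rot: [0.732, 0.681, 0.0, 0.0]
ft_force: [-0.7, 0.2, -1.6]
width: 0.689
```

{"method": "carry_out", "body": {"motion": [{"fingers": 1,"dx": 0,"dy": 0,"dz": 0.002,"turn": 0},{"fingers": 1,"dx": 0,"dy": 0,"dz": 0.001,"turn": 0},{"fingers": 1,"dx": 0,"dy": 0,"dz": 0,"turn": 0},{"fingers": 1,"dx": 0,"dy": 0,"dz": 0,"turn": 0}]}}

```text
time_s: 8.22
ee_pos: [420.1, 259.8, 11.0]
eef_rot: [0.732, 0.681, 0.0, 0.0]
ft_force: [-0.4, -0.3, -2.0]
width: 0.69
```

{"method": "carry_out", "body": {"motion": [{"fingers": 1,"dx": 0,"dy": 0,"dz": 0.001,"turn": 0},{"fingers": 1,"dx": 0,"dy": 0,"dz": 0.001,"turn": 0},{"fingers": 1,"dx": 0,"dy": 0,"dz": 0,"turn": 0},{"fingers": 1,"dx": 0,"dy": 0,"dz": 0,"turn": 0}]}}

```text
time_s: 8.55
ee_pos: [420.1, 259.8, 10.9]
eef_rot: [0.732, 0.681, 0.0, 0.0]
ft_force: [-4.2, -2.2, 8.3]
width: 0.693
```

{"method": "carry_out", "body": {"motion": [{"fingers": 0.2,"dx": 0,"dy": 0,"dz": 0,"turn": 0},{"fingers": -1,"dx": 0,"dy": 0,"dz": 0,"turn": 0},{"fingers": -1,"dx": 0,"dy": 0,"dz": 0,"turn": 0},{"fingers": -1,"dx": 0,"dy": 0,"dz": 0,"turn": 0},{"fingers": -1,"dx": 0,"dy": 0,"dz": 0,"turn": 0}]}}

```text
time_s: 8.97
ee_pos: [419.8, 259.6, 8.5]
eef_rot: [0.732, 0.681, -0.0, -0.0]
ft_force: [0.0, -0.0, 1.0]
width: 1.002
```

```bash
python3 -c "
from h import *
plan(420,260,130,85.9,36)
c=r.capture('wrist');cv2.imwrite('pics/w6.png',c['frame'])"
```

```text
t=8.97 pos [419.8 259.6   8.5] yaw 85.9 tilt 0.01 w 1.002 F [ 0. -0.  1.] j [ 0.42  0.04 -0.36  1.17  0.    0.49]
turn 0.0 = 1 x 0.002;  shift mm 0.4 0.1 -121.5 = 4 rows x [0.00010 0.00003 -0.03037]
```

View pics/w6.png

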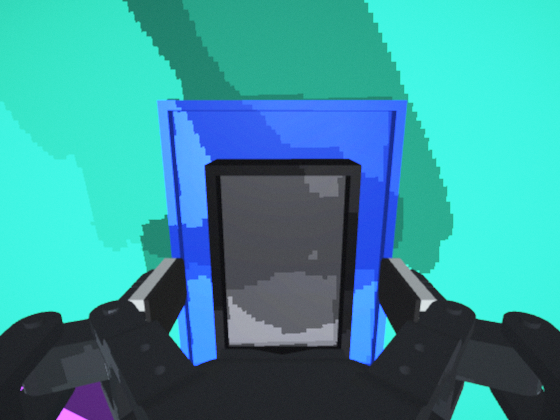

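{"method": "carry_out", "body": {"motion": [{"fingers": -1,"dx": 0,"dy": 0,"dz": -0.012,"turn": 0},{"fingers": -1,"dx": 0,"dy": 0,"dz": -0.025,"turn": 0},{"fingers": -1,"dx": 0,"dy": 0,"dz": -0.035,"turn": 0},{"fingers": -1,"dx": 0,"dy": 0,"dz": -0.035,"turn": 0},{"fingers": -1,"dx": 0,"dy": 0,"dz": -0.035,"turn": 0},{"fingers": -1,"dx": 0,"dy": 0,"dz": -0.03,"turn": -7.15},{"fingers": -1,"dx": 0,"dy": 0,"dz": -0.01,"turn": -7.15},{"fingers": -1,"dx": 0,"dy": 0,"dz": 0,"turn": -7.15},{"fingers": -1,"dx": 0,"dy": 0,"dz": 0,"turn": -7.15},{"fingers": -1,"dx": 0,"dy": 0,"dz": 0,"turn": 0}]}}

```text
time_s: 9.85
ee_pos: [420.3, 259.8, 192.2]
eef_rot: [0.54, 0.842, 0.001, 0.001]
ft_force: [-0.7, 0.3, -0.3]
width: 1.0
```

```bash
python3 -c "
from h import *
plan(463,-9.6,190,115,36)"
```

```text
t=9.85 pos [420.3 259.8 192.2] yaw 114.6 tilt 0.12 w 1.000 F [-0.7  0.3 -0.3] j [ 0.42 -0.04 -0.07  1.54 -0.   -0.01]
turn -0.4 = 1 x -0.381;  shift mm -262.2 -75.1 2.2 = 8 rows x [-0.03278 -0.00939 0.00028]
```

{"method": "carry_out", "body": {"motion": [{"fingers": -1,"dx": -0.0325,"dy": -0.0094,"dz": 0,"turn": -0.4},{"fingers": -1,"dx": -0.0325,"dy": -0.0094,"dz": 0,"turn": 0},{"fingers": -1,"dx": -0.0325,"dy": -0.0094,"dz": 0,"turn": 0},{"fingers": -1,"dx": -0.0325,"dy": -0.0094,"dz": 0,"turn": 0},{"fingers": -1,"dx": -0.0325,"dy": -0.0094,"dz": 0,"turn": 0},{"fingers": -1,"dx": -0.0325,"dy": -0.0094,"dz": 0,"turn": 0},{"fingers": -1,"dx": -0.0325,"dy": -0.0094,"dz": 0,"turn": 0},{"fingers": -1,"dx": -0.0345,"dy": -0.0094,"dz": 0,"turn": 0},{"fingers": -1,"dx": 0,"dy": 0,"dz": 0,"turn": 0},{"fingers": -1,"dx": 0,"dy": 0,"dz": 0,"turn": 0}]}}

```text
time_s: 10.68
ee_pos: [461.6, -11.4, 190.7]
eef_rot: [0.541, 0.841, -0.0, -0.0]
ft_force: [-0.2, 0.6, -0.6]
width: 1.0
```

```bash
python3 -c "
from h import *
plan(463,-9.6,190,115,36)
c=r.capture('wrist');cv2.imwrite('pics/w7.png',c['frame'])
h=cv2.cvtColor(c['frame'],cv2.COLOR_BGR2HSV)
t=r.capture('top');cv2.imwrite('pics/t7.png',t['frame'])
print(top_rect(c,(280,195),24,4))
print(h[160:240:10,280])
print(contour_rect(c,(h[...,1]<60),(280,195),24))"
```

```text
t=10.68 pos [461.6 -11.4 190.7] yaw 114.5 tilt 0.03 w 1.000 F [-0.2  0.6 -0.6] j [-0.17 -0.12 -0.15  1.55  0.   -0.6 ]
turn -0.5 = 1 x -0.494;  shift mm 1.0 2.0 0.7 = 1 rows x [0.00102 0.00197 0.00075]
(array([457.1, -10.4, 121.3,  63.5,  24.5]), 1319, np.float64(22.7))
[[ 90   2 231]
 [ 60   1 198]
 [ 90   5 199]
 [ 90   4 195]
 [100   4 199]
 [  0   0 254]
 [  0   0 254]
 [ 75   2 232]]
(array([461.4, -10.2,  93.5,  60.9,  25.1]), 5814)
```

View pics/w7.png

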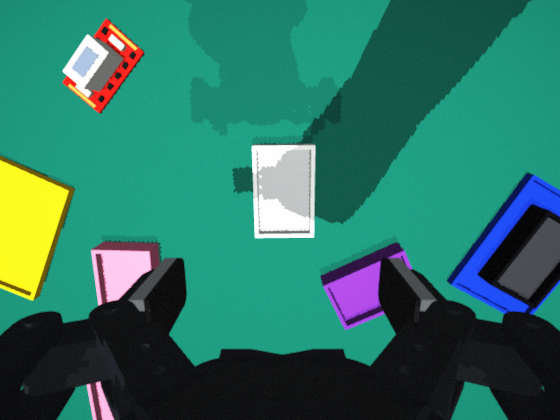

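{"method": "carry_out", "body": {"motion": [{"fingers": -1,"dx": 0.0011,"dy": 0,"dz": 0.03,"turn": -0.5},{"fingers": -1,"dx": 0,"dy": 0,"dz": 0.038,"turn": 0},{"fingers": -1,"dx": 0,"dy": 0,"dz": 0.038,"turn": 0},{"fingers": -1,"dx": 0,"dy": 0,"dz": 0.035,"turn": 0},{"fingers": -1,"dx": 0,"dy": 0,"dz": 0.025,"turn": 0},{"fingers": -1,"dx": 0,"dy": 0,"dz": 0.015,"turn": 0},{"fingers": -1,"dx": 0,"dy": 0,"dz": 0.006,"turn": 0},{"fingers": -1,"dx": 0,"dy": 0,"dz": 0,"turn": 0},{"fingers": -1,"dx": 0,"dy": 0,"dz": 0,"turn": 0},{"fingers": -1,"dx": 0,"dy": 0,"dz": 0,"turn": 0}]}}

```text
time_s: 11.62
ee_pos: [462.9, -8.4, 5.6]
eef_rot: [0.534, 0.845, 0.001, 0.002]
ft_force: [-0.2, -0.3, -0.6]
width: 1.002
```

```bash
python3 -c "
from h import *
plan(461.4,-10.2,1,115.1,36)
c=r.capture('wrist');cv2.imwrite('pics/w8.png',c['frame'])"
```

```text
t=11.62 pos [462.9  -8.4   5.6] yaw 115.4 tilt 0.19 w 1.002 F [-0.2 -0.3 -0.6] j [-0.16 -0.04 -0.44  1.16  0.   -0.61]
turn 0.3 = 1 x 0.348;  shift mm -1.0 -2.1 4.6 = 1 rows x [-0.00098 -0.00212 0.00458]
```

View pics/w8.png

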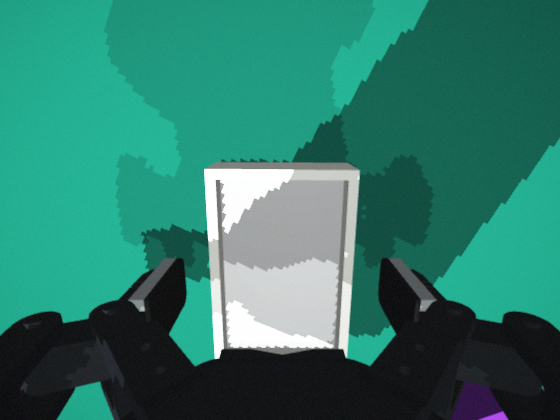

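{"method": "carry_out", "body": {"motion": [{"fingers": -1,"dx": -0.001,"dy": -0.002,"dz": 0.004,"turn": 0},{"fingers": -1,"dx": 0,"dy": 0,"dz": 0,"turn": 0},{"fingers": 1,"dx": 0,"dy": 0,"dz": 0,"turn": 0},{"fingers": 1,"dx": 0,"dy": 0,"dz": 0,"turn": 0},{"fingers": 1,"dx": 0,"dy": 0,"dz": 0,"turn": 0},{"fingers": 1,"dx": 0,"dy": 0,"dz": 0,"turn": 0},{"fingers": 1,"dx": 0,"dy": 0,"dz": 0,"turn": 0},{"fingers": 1,"dx": 0,"dy": 0,"dz": 0,"turn": 0},{"fingers": 1,"dx": 0,"dy": 0,"dz": 0,"turn": 0}]}}

```text
time_s: 12.42
ee_pos: [460.3, -10.6, 0.1]
eef_rot: [0.534, 0.845, 0.0, 0.0]
ft_force: [0.2, -0.5, 2.6]
width: 0.694
```

{"method": "carry_out", "body": {"motion": [{"fingers": 1,"dx": 0,"dy": 0,"dz": -0.01,"turn": 0},{"fingers": 1,"dx": 0,"dy": 0,"dz": -0.02,"turn": 0},{"fingers": 1,"dx": 0,"dy": 0,"dz": -0.03,"turn": 0},{"fingers": 1,"dx": 0,"dy": 0,"dz": -0.03,"turn": 0},{"fingers": 1,"dx": 0,"dy": 0,"dz": -0.02,"turn": 0},{"fingers": 1,"dx": 0,"dy": 0,"dz": 0,"turn": 0},{"fingers": 1,"dx": 0,"dy": 0,"dz": 0,"turn": 0},{"fingers": 1,"dx": 0,"dy": 0,"dz": 0,"turn": 0}]}}

```text
time_s: 13.08
ee_pos: [459.0, -10.3, 108.6]
eef_rot: [0.534, 0.845, -0.0, -0.001]
ft_force: [-0.5, 0.4, -1.2]
width: 0.694
```

```bash
python3 -c "
from h import *
plan(621,-263.4,60,88.6,36)
c=r.capture('wrist');cv2.imwrite('pics/w9.png',c['frame'])"
```

```text
t=13.08 pos [459.  -10.3 108.6] yaw 115.4 tilt 0.12 w 0.694 F [-0.5  0.4 -1.2] j [-0.17 -0.11 -0.3   1.38  0.   -0.61]
turn 26.8 = 4 x 6.701;  shift mm -249.1 168.1 48.6 = 9 rows x [-0.02767 0.01868 0.00540]
```

View pics/w9.png

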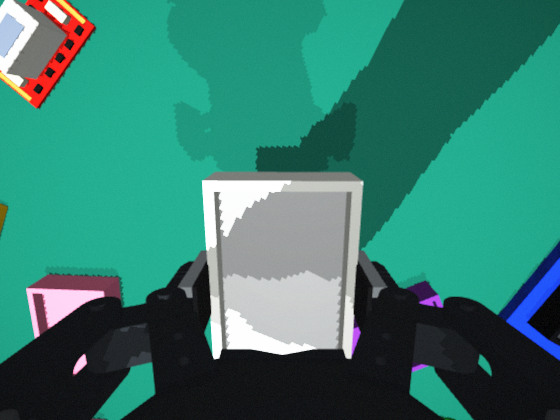

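{"method": "carry_out", "body": {"motion": [{"fingers": 1,"dx": 0,"dy": 0,"dz": 0,"turn": 6.7},{"fingers": 1,"dx": 0,"dy": 0,"dz": 0,"turn": 6.7},{"fingers": 1,"dx": 0,"dy": 0,"dz": 0,"turn": 6.7},{"fingers": 1,"dx": 0,"dy": 0,"dz": 0,"turn": 6.7},{"fingers": 1,"dx": -0.018,"dy": 0.012,"dz": 0,"turn": 0},{"fingers": 1,"dx": -0.0277,"dy": 0.0187,"dz": 0.003,"turn": 0},{"fingers": 1,"dx": -0.0277,"dy": 0.0187,"dz": 0.003,"turn": 0},{"fingers": 1,"dx": -0.0277,"dy": 0.0187,"dz": 0.003,"turn": 0},{"fingers": 1,"dx": -0.0277,"dy": 0.0187,"dz": 0.003,"turn": 0},{"fingers": 1,"dx": -0.0277,"dy": 0.0187,"dz": 0.003,"turn": 0}]}}

```text
time_s: 13.97
ee_pos: [560.6, -170.2, 91.8]
eef_rot: [0.716, 0.698, -0.001, -0.002]
ft_force: [0.1, -0.2, -0.0]
width: 0.691
```

{"method": "carry_out", "body": {"motion": [{"fingers": 1,"dx": -0.0277,"dy": 0.0187,"dz": 0.007,"turn": 0},{"fingers": 1,"dx": -0.0277,"dy": 0.0187,"dz": 0.007,"turn": 0},{"fingers": 1,"dx": -0.0277,"dy": 0.0187,"dz": 0.007,"turn": 0},{"fingers": 1,"dx": -0.0097,"dy": 0.0067,"dz": 0.01,"turn": 0},{"fingers": 1,"dx": 0,"dy": 0,"dz": 0,"turn": 0},{"fingers": 1,"dx": 0,"dy": 0,"dz": 0,"turn": 0},{"fingers": 1,"dx": 0,"dy": 0,"dz": 0,"turn": 0}]}}

```text
time_s: 14.55
ee_pos: [620.7, -262.5, 62.1]
eef_rot: [0.716, 0.699, -0.0, -0.002]
ft_force: [-0.4, 0.1, -1.5]
width: 0.694
```

```bash
python3 -c "
from h import *
plan(620.5,-264,4,88.6,36)
c=r.capture('wrist');cv2.imwrite('pics/w10.png',c['frame'])"
```

```text
t=14.55 pos [ 620.7 -262.5   62.1] yaw 88.6 tilt 0.23 w 0.694 F [-0.4  0.1 -1.5] j [-0.5   0.47  0.26  1.37  0.   -0.48]
turn 0.0 = 1 x 0.027;  shift mm -1.6 -0.2 58.1 = 2 rows x [-0.00078 -0.00010 0.02906]
```

View pics/w10.png

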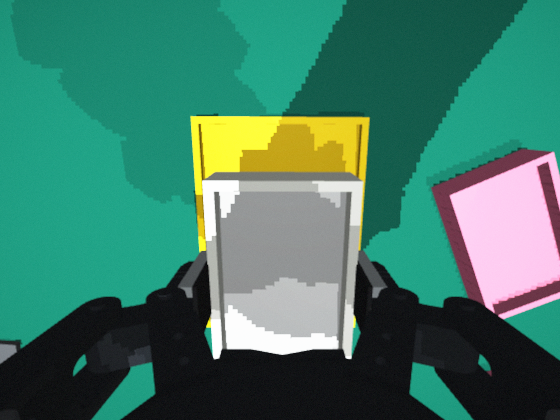

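{"method": "carry_out", "body": {"motion": [{"fingers": 1,"dx": -0.001,"dy": 0,"dz": 0.015,"turn": 0},{"fingers": 1,"dx": 0,"dy": 0,"dz": 0.015,"turn": 0},{"fingers": 1,"dx": 0,"dy": 0,"dz": 0.011,"turn": 0},{"fingers": 1,"dx": 0,"dy": 0,"dz": 0.006,"turn": 0},{"fingers": 1,"dx": 0,"dy": 0,"dz": 0.003,"turn": 0},{"fingers": 1,"dx": 0,"dy": 0,"dz": 0.002,"turn": 0},{"fingers": 1,"dx": 0,"dy": 0,"dz": 0.001,"turn": 0},{"fingers": 1,"dx": 0,"dy": 0,"dz": 0,"turn": 0},{"fingers": 1,"dx": 0,"dy": 0,"dz": 0,"turn": 0},{"fingers": 1,"dx": 0,"dy": 0,"dz": 0,"turn": 0}]}}

```text
time_s: 15.43
ee_pos: [622.6, -265.1, 11.5]
eef_rot: [0.716, 0.698, 0.0, 0.001]
ft_force: [-0.8, -0.0, -1.6]
width: 0.693
```

{"method": "carry_out", "body": {"motion": [{"fingers": 1,"dx": 0,"dy": 0,"dz": 0.002,"turn": 0},{"fingers": 1,"dx": 0,"dy": 0,"dz": 0.002,"turn": 0},{"fingers": 1,"dx": 0,"dy": 0,"dz": 0.001,"turn": 0},{"fingers": 1,"dx": 0,"dy": 0,"dz": 0,"turn": 0},{"fingers": 1,"dx": 0,"dy": 0,"dz": 0,"turn": 0}]}}

```text
time_s: 15.85
ee_pos: [621.8, -264.7, 5.4]
eef_rot: [0.716, 0.698, -0.0, -0.0]
ft_force: [0.2, -0.1, -1.4]
width: 0.694
```

{"method": "carry_out", "body": {"motion": [{"fingers": 1,"dx": 0,"dy": 0,"dz": 0.001,"turn": 0},{"fingers": 1,"dx": 0,"dy": 0,"dz": 0.001,"turn": 0},{"fingers": 1,"dx": 0,"dy": 0,"dz": 0,"turn": 0},{"fingers": 1,"dx": 0,"dy": 0,"dz": 0,"turn": 0}]}}

```text
time_s: 16.18
ee_pos: [622.3, -265.0, 4.2]
eef_rot: [0.716, 0.698, 0.0, 0.0]
ft_force: [-0.6, 0.3, 0.3]
width: 0.692
```

{"method": "carry_out", "body": {"motion": [{"fingers": 1,"dx": 0,"dy": 0,"dz": 0.0005,"turn": 0},{"fingers": 0.2,"dx": 0,"dy": 0,"dz": 0,"turn": 0},{"fingers": -1,"dx": 0,"dy": 0,"dz": 0,"turn": 0},{"fingers": -1,"dx": 0,"dy": 0,"dz": 0,"turn": 0},{"fingers": -1,"dx": 0,"dy": 0,"dz": 0,"turn": 0},{"fingers": -1,"dx": 0,"dy": 0,"dz": 0,"turn": 0}]}}

```text
time_s: 16.68
ee_pos: [621.9, -264.7, 2.7]
eef_rot: [0.716, 0.698, -0.0, -0.0]
ft_force: [0.4, -0.7, 0.0]
width: 1.0
```

```bash
python3 -c "
from h import *
plan(620.5,-264,4,88.6,36)
c=r.capture('wrist');cv2.imwrite('pics/w11.png',c['frame'])"
```

```text
t=16.68 pos [ 621.9 -264.7    2.7] yaw 88.6 tilt 0.03 w 1.000 F [ 0.4 -0.7  0. ] j [-0.5   0.5   0.19  1.26  0.   -0.48]
turn 0.0 = 1 x 0.005;  shift mm 0.7 -1.4 -1.3 = 1 rows x [0.00066 -0.00141 -0.00132]
```

View pics/w11.png

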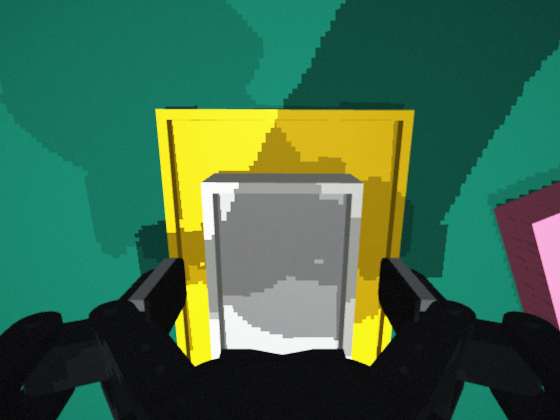

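{"method": "carry_out", "body": {"motion": [{"fingers": -1,"dx": 0,"dy": 0,"dz": -0.012,"turn": 0},{"fingers": -1,"dx": 0,"dy": 0,"dz": -0.025,"turn": 0},{"fingers": -1,"dx": 0,"dy": 0,"dz": -0.035,"turn": 0},{"fingers": -1,"dx": 0,"dy": 0,"dz": -0.035,"turn": 0},{"fingers": -1,"dx": 0,"dy": 0,"dz": -0.035,"turn": 0},{"fingers": -1,"dx": 0,"dy": 0,"dz": -0.03,"turn": -5.5},{"fingers": -1,"dx": 0,"dy": 0,"dz": -0.015,"turn": -5.5},{"fingers": -1,"dx": 0,"dy": 0,"dz": 0,"turn": -5.4},{"fingers": -1,"dx": 0,"dy": 0,"dz": 0,"turn": 0},{"fingers": -1,"dx": 0,"dy": 0,"dz": 0,"turn": 0}]}}

```text
time_s: 17.57
ee_pos: [622.1, -264.9, 190.9]
eef_rot: [0.61, 0.793, 0.0, 0.0]
ft_force: [-0.2, -0.1, -0.4]
width: 1.0
```

```bash
python3 -c "
from h import *
plan(619.4,222.5,190,105.2,36)
c=r.capture('wrist');cv2.imwrite('pics/w12.png',c['frame'])
h=cv2.cvtColor(c['frame'],cv2.COLOR_BGR2HSV)
print(contour_rect(c,(h[...,1]<60),(282,195),28))
"
```

```text
t=17.57 pos [ 622.1 -264.9  190.9] yaw 104.9 tilt 0.05 w 1.000 F [-0.2 -0.1 -0.4] j [-0.5   0.45  0.5   1.62 -0.   -0.76]
turn -0.3 = 1 x -0.336;  shift mm 471.0 125.2 0.9 = 14 rows x [0.03365 0.00894 0.00007]
(array([ 624.4, -265.5,   93.2,   60.1,   -1.5]), 5804)
```

View pics/w12.png

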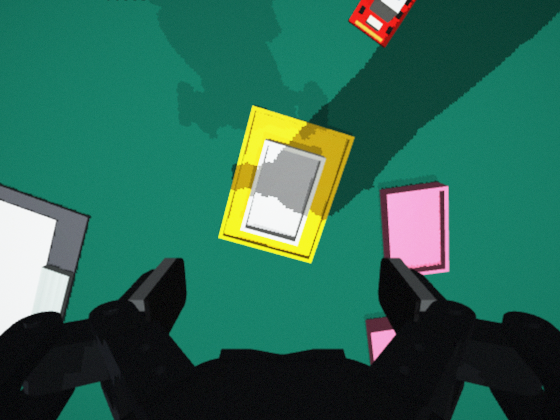

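{"method": "carry_out", "body": {"motion": [{"fingers": -1,"dx": 0.033,"dy": 0.009,"dz": 0,"turn": -0.3},{"fingers": -1,"dx": 0.034,"dy": 0.009,"dz": 0,"turn": 0},{"fingers": -1,"dx": 0.034,"dy": 0.009,"dz": 0,"turn": 0},{"fingers": -1,"dx": 0.034,"dy": 0.009,"dz": 0,"turn": 0},{"fingers": -1,"dx": 0.034,"dy": 0.009,"dz": 0,"turn": 0},{"fingers": -1,"dx": 0.034,"dy": 0.009,"dz": 0,"turn": 0},{"fingers": -1,"dx": 0.034,"dy": 0.009,"dz": 0,"turn": 0}]}}

```text
time_s: 18.2
ee_pos: [619.3, -17.8, 188.7]
eef_rot: [0.607, 0.794, -0.001, -0.001]
ft_force: [0.1, 0.5, 0.8]
width: 1.001
```

{"method": "carry_out", "body": {"motion": [{"fingers": -1,"dx": 0.034,"dy": 0.009,"dz": 0,"turn": 0},{"fingers": -1,"dx": 0.034,"dy": 0.009,"dz": 0,"turn": 0},{"fingers": -1,"dx": 0.034,"dy": 0.009,"dz": 0,"turn": 0},{"fingers": -1,"dx": 0.034,"dy": 0.009,"dz": 0,"turn": 0},{"fingers": -1,"dx": 0.034,"dy": 0.009,"dz": 0,"turn": 0},{"fingers": -1,"dx": 0.034,"dy": 0.009,"dz": 0,"turn": 0},{"fingers": -1,"dx": 0.03,"dy": 0.008,"dz": 0,"turn": 0},{"fingers": -1,"dx": 0,"dy": 0,"dz": 0,"turn": 0},{"fingers": -1,"dx": 0,"dy": 0,"dz": 0,"turn": 0},{"fingers": -1,"dx": 0,"dy": 0,"dz": 0,"turn": 0}]}}

```text
time_s: 19.03
ee_pos: [617.8, 222.2, 188.9]
eef_rot: [0.607, 0.795, -0.001, -0.001]
ft_force: [0.6, -0.6, -0.3]
width: 0.997
```

```bash
python3 -c "
from h import *
plan(619.4,222.5,190,105.2,36)
c=r.capture('wrist');cv2.imwrite('pics/w13.png',c['frame'])
"
```

```text
t=19.03 pos [617.8 222.2 188.9] yaw 105.3 tilt 0.15 w 0.997 F [ 0.6 -0.6 -0.3] j [ 0.24  0.4   0.43  1.6  -0.   -0.02]
turn 0.1 = 1 x 0.073;  shift mm -0.1 1.6 -1.1 = 1 rows x [-0.00009 0.00161 -0.00107]
```

View pics/w13.png

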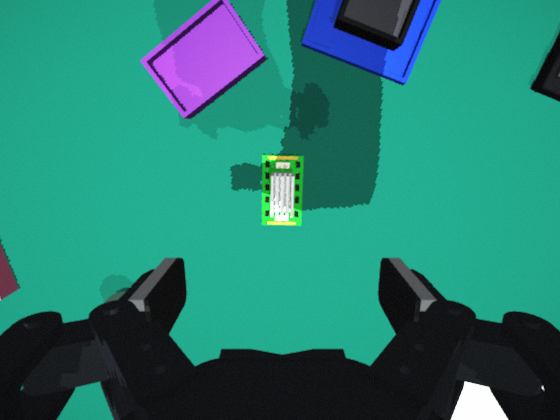

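```bash
python3 -c "
from h import *
c=r.capture('wrist')
h=cv2.cvtColor(c['frame'],cv2.COLOR_BGR2HSV)
print(h[190,240:320:6])
m=~((h[...,0]>72)&(h[...,0]<95)&(h[...,1]>90))
print(contour_rect(c,m,(270,165),3))
X=cloud(c); sub=X[140:240,240:320].reshape(-1,3); b=sub[(sub[:,2]>26)&(sub[:,2]<36)]; print(rect(b),len(b),b[:,2].mean())
"
```

```text
[[ 84 201 176]
 [ 84 207 174]
 [ 83 200 143]
 [ 83 199 164]
 [ 63 210 176]
 [ 62 210 135]
 [ 78   6 216]
 [ 90   3 230]
 [ 90   2 232]
 [ 65  55 214]
 [ 63 204 164]
 [ 83 203  99]
 [ 83 195 102]
 [ 83 202 101]]
(array([620.1, 221.8,  74.4,  42.6,  14.2]), 2873)
(620.7466430664062, 221.77023315429688, 40.25358200073242, 21.90984535217285, 14.438499450683594) 586 31.667362952328343
```

{"method": "carry_out", "body": {"motion": [{"fingers": -1,"dx": -0.001,"dy": 0.002,"dz": 0.03,"turn": 1.0},{"fingers": -1,"dx": 0,"dy": 0,"dz": 0.038,"turn": 0},{"fingers": -1,"dx": 0,"dy": 0,"dz": 0.038,"turn": 0},{"fingers": -1,"dx": 0,"dy": 0,"dz": 0.03,"turn": 0},{"fingers": -1,"dx": 0,"dy": 0,"dz": 0.02,"turn": 0},{"fingers": -1,"dx": 0,"dy": 0,"dz": 0.01,"turn": 0},{"fingers": -1,"dx": 0,"dy": 0,"dz": 0.004,"turn": 0},{"fingers": -1,"dx": 0,"dy": 0,"dz": 0,"turn": 0},{"fingers": -1,"dx": 0,"dy": 0,"dz": 0,"turn": 0},{"fingers": -1,"dx": 0,"dy": 0,"dz": 0,"turn": 0}]}}

```text
time_s: 19.97
ee_pos: [622.7, 222.3, 23.0]
eef_rot: [0.614, 0.789, 0.002, 0.001]
ft_force: [0.4, 0.3, 0.1]
width: 1.002
```

```bash
python3 -c "
from h import *
plan(620.2,221.8,14,104.3,36)
c=r.capture('wrist');cv2.imwrite('pics/w14.png',c['frame'])
"
```

```text
t=19.97 pos [622.7 222.3  23. ] yaw 104.3 tilt 0.27 w 1.002 F [0.4 0.3 0.1] j [ 0.24  0.44  0.15  1.28  0.   -0.01]
turn -0.0 = 1 x -0.023;  shift mm 0.2 -2.5 9.0 = 1 rows x [0.00016 -0.00253 0.00904]
```

View pics/w14.png

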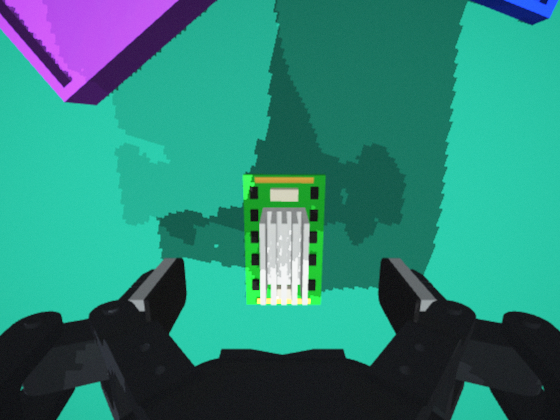

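{"method": "carry_out", "body": {"motion": [{"fingers": -1,"dx": 0,"dy": -0.0015,"dz": 0.004,"turn": 0},{"fingers": -1,"dx": 0,"dy": 0,"dz": 0.002,"turn": 0},{"fingers": -1,"dx": 0,"dy": 0,"dz": 0,"turn": 0},{"fingers": -1,"dx": 0,"dy": 0,"dz": 0,"turn": 0},{"fingers": -1,"dx": 0,"dy": 0,"dz": 0,"turn": 0}]}}

```text
time_s: 20.43
ee_pos: [619.1, 221.7, 14.1]
eef_rot: [0.614, 0.79, -0.0, -0.0]
ft_force: [-0.7, -0.6, 0.5]
width: 1.0
```

Position and height are right; I close the fingers.

{"method": "carry_out", "body": {"motion": [{"fingers": 1,"dx": 0,"dy": 0,"dz": 0,"turn": 0},{"fingers": 1,"dx": 0,"dy": 0,"dz": 0,"turn": 0},{"fingers": 1,"dx": 0,"dy": 0,"dz": 0,"turn": 0},{"fingers": 1,"dx": 0,"dy": 0,"dz": 0,"turn": 0},{"fingers": 1,"dx": 0,"dy": 0,"dz": 0,"turn": 0},{"fingers": 1,"dx": 0,"dy": 0,"dz": 0,"turn": 0},{"fingers": 1,"dx": 0,"dy": 0,"dz": 0,"turn": 0},{"fingers": 1,"dx": 0,"dy": 0,"dz": 0,"turn": 0},{"fingers": 1,"dx": 0,"dy": 0,"dz": 0,"turn": 0},{"fingers": 1,"dx": 0,"dy": 0,"dz": 0,"turn": 0}]}}

```text
time_s: 21.27
ee_pos: [619.4, 221.7, 14.4]
eef_rot: [0.614, 0.79, 0.0, 0.0]
ft_force: [0.4, -0.2, 1.1]
width: 0.247
```

```bash
python3 -c "
from h import *
plan(620.2,221.8,14,104.3,36)
c=r.capture('wrist');cv2.imwrite('pics/w15.png',c['frame'])
"
```

```text
t=21.27 pos [619.4 221.7  14.4] yaw 104.3 tilt 0.02 w 0.247 F [ 0.4 -0.2  1.1] j [ 0.24  0.45  0.14  1.26 -0.   -0.01]
turn 0.0 = 1 x 0.000;  shift mm -0.1 0.8 0.4 = 1 rows x [-0.00008 0.00080 0.00037]
```

View pics/w15.png

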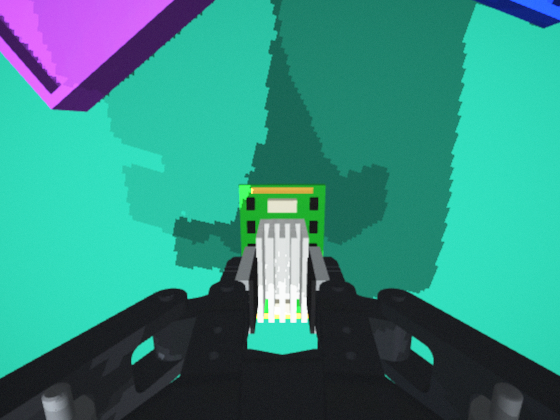

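{"method": "carry_out", "body": {"motion": [{"fingers": 1,"dx": 0,"dy": 0,"dz": -0.01,"turn": 0},{"fingers": 1,"dx": 0,"dy": 0,"dz": -0.02,"turn": 0},{"fingers": 1,"dx": 0,"dy": 0,"dz": -0.03,"turn": 0},{"fingers": 1,"dx": 0,"dy": 0,"dz": -0.03,"turn": 0},{"fingers": 1,"dx": 0,"dy": 0,"dz": -0.02,"turn": 6.1},{"fingers": 1,"dx": 0,"dy": 0,"dz": 0,"turn": 6.1},{"fingers": 1,"dx": 0,"dy": 0,"dz": 0,"turn": 6.1},{"fingers": 1,"dx": 0,"dy": 0,"dz": 0,"turn": 0},{"fingers": 1,"dx": 0,"dy": 0,"dz": 0,"turn": 0}]}}

```text
time_s: 22.07
ee_pos: [619.0, 221.6, 124.3]
eef_rot: [0.73, 0.683, -0.0, -0.0]
ft_force: [0.6, 0.3, -1.0]
width: 0.245
```

```bash
python3 -c "
from h import *
plan(416,260,120,85.9,36)
c=r.capture('wrist');cv2.imwrite('pics/w16.png',c['frame'])
c=r.capture('top');cv2.imwrite('pics/t16.png',cv2.resize(c['frame'][180:360,60:460],None,fx=2,fy=2))
h=cv2.cvtColor(c['frame'],cv2.COLOR_BGR2HSV)
m=h[...,1]<110
print(contour_rect(c,m,(175,273),28))
c=r.capture('scene');cv2.imwrite('pics/s16.png',c['frame'])
"
```

```text
t=22.07 pos [619.  221.6 124.3] yaw 86.2 tilt 0.03 w 0.245 F [ 0.6  0.3 -1. ] j [0.24 0.4  0.3  1.47 0.   0.31]
turn 0.3 = 1 x 0.257;  shift mm 23.8 -205.2 4.3 = 6 rows x [0.00396 -0.03420 0.00071]
(array([ 509.6,  356.1, 1035.3,  439.6,   33.1]), 29176)
```

View pics/w16.png

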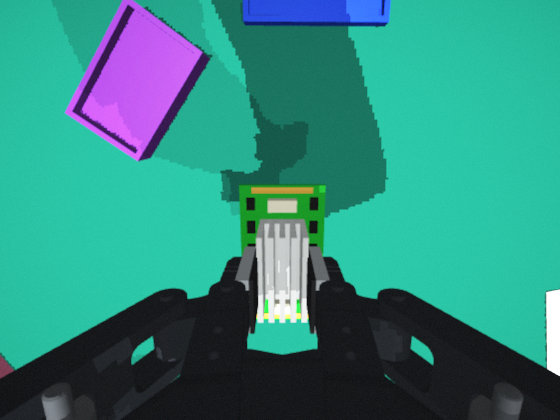

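View pics/t16.png

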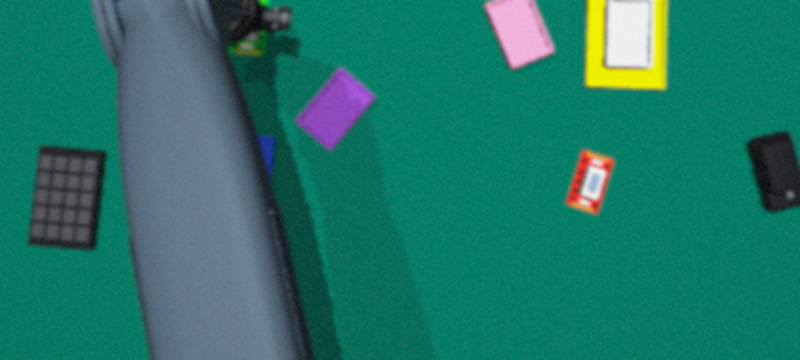

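{"method": "carry_out", "body": {"motion": [{"fingers": 1,"dx": 0.008,"dy": -0.025,"dz": 0,"turn": 0.3},{"fingers": 1,"dx": 0.012,"dy": -0.034,"dz": 0,"turn": 0},{"fingers": 1,"dx": 0.008,"dy": -0.034,"dz": 0,"turn": 0},{"fingers": 1,"dx": 0.002,"dy": -0.02,"dz": 0,"turn": 0},{"fingers": 1,"dx": 0,"dy": 0,"dz": 0,"turn": 0},{"fingers": 1,"dx": 0,"dy": 0,"dz": 0,"turn": 0},{"fingers": 1,"dx": 0,"dy": 0,"dz": 0,"turn": 0}]}}

```text
time_s: 22.8
ee_pos: [509.3, 259.9, 124.3]
eef_rot: [0.733, 0.68, 0.0, 0.0]
ft_force: [-0.4, 0.4, -0.1]
width: 0.249
```

```bash
python3 -c "
from h import *
plan(416,260,120,85.9,36)
c=r.capture('wrist');cv2.imwrite('pics/w17.png',c['frame'])
"
```

```text
t=22.80 pos [509.3 259.9 124.3] yaw 85.7 tilt 0.06 w 0.249 F [-0.4  0.4 -0.1] j [ 0.35  0.17  0.02  1.42 -0.    0.43]
turn -0.2 = 1 x -0.163;  shift mm -6.6 -93.1 4.3 = 3 rows x [-0.00219 -0.03103 0.00142]
```

View pics/w17.png

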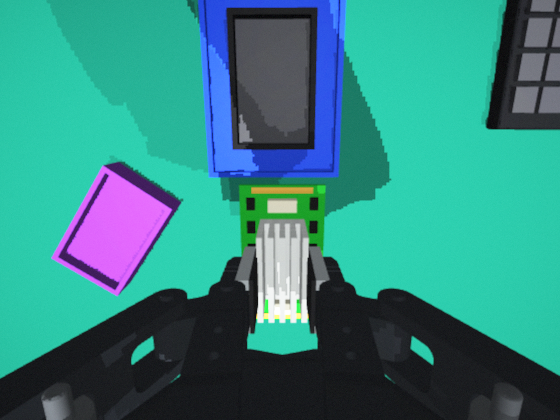

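```bash
python3 -c "
from h import *
c=r.capture('wrist')
h=cv2.cvtColor(c['frame'],cv2.COLOR_BGR2HSV)
m=(h[...,1]<110)
print(contour_rect(c,m,(275,50),28))
v=h[...,2]; m2=(h[...,1]<60)&(v>65); print(contour_rect(c,m2,(275,50),18))
m=(abs(h[...,0].astype(int)-62)<8)&(h[...,1]>120)
# front edge of the held board
ys,xs=np.nonzero(m[180:240,220:340]); print('board px cols',xs.min()+220,xs.max()+220,'top row',ys.min()+180)
p=r.state()['ee_pos'];print(cast(c,[xs.min()+220,xs.max()+220],[200,200],p[2]-14+3).round(1), cast(c,[282],[ys.min()+180],p[2]-11).round(1),p)
"
```

```text
(array([416.6, 259.9,  91.4,  59.1,  -4. ]), 11923)
(array([416.1, 259.6,  83.3,  51.9,  -4.3]), 8705)
board px cols 239 325 top row 185
[[480.1 240.6 113.3]
 [483.2 282.8 113.3]] [[474.2 262.3 113.3]] [509.89051509 259.61651143 124.26243449]
```

```bash
python3 -c "
from h import *
plan(415.2,260,60,85.9,34)"
```

```text
t=22.90 pos [509.9 259.6 124.3] yaw 85.7 tilt 0.05 w 0.243 F [-0.3 -0.5  0. ] j [ 0.35  0.17  0.02  1.42 -0.    0.43]
turn -0.2 = 1 x -0.230;  shift mm -6.4 -94.5 64.3 = 4 rows x [-0.00160 -0.02362 0.01607]
```

{"method": "carry_out", "body": {"motion": [{"fingers": 1,"dx": -0.0016,"dy": -0.02,"dz": 0,"turn": -0.2},{"fingers": 1,"dx": -0.0016,"dy": -0.03,"dz": 0.01,"turn": 0},{"fingers": 1,"dx": -0.0016,"dy": -0.03,"dz": 0.02,"turn": 0},{"fingers": 1,"dx": -0.0016,"dy": -0.0145,"dz": 0.02,"turn": 0},{"fingers": 1,"dx": 0,"dy": 0,"dz": 0.012,"turn": 0},{"fingers": 1,"dx": 0,"dy": 0,"dz": 0,"turn": 0},{"fingers": 1,"dx": 0,"dy": 0,"dz": 0,"turn": 0},{"fingers": 1,"dx": 0,"dy": 0,"dz": 0,"turn": 0}]}}

```text
time_s: 23.57
ee_pos: [416.5, 260.7, 63.6]
eef_rot: [0.732, 0.681, 0.001, 0.001]
ft_force: [-0.1, -0.0, -0.3]
width: 0.251
```

```bash
python3 -c "
from h import *
plan(415.2,260,33,85.9,34)
c=r.capture('wrist');cv2.imwrite('pics/w18.png',c['frame'])
"
```

```text
t=23.57 pos [416.5 260.7  63.6] yaw 85.8 tilt 0.18 w 0.251 F [-0.1 -0.  -0.3] j [ 0.42 -0.01 -0.3   1.28 -0.    0.5 ]
turn -0.1 = 1 x -0.057;  shift mm -0.8 -1.2 30.6 = 1 rows x [-0.00079 -0.00121 0.03057]
```

View pics/w18.png

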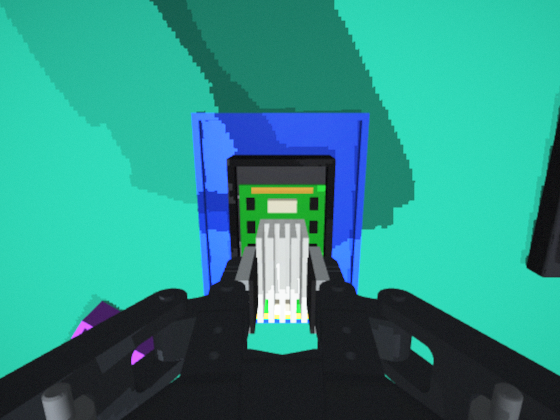

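Aligned over the pocket (rim at columns 230–334, board 240–326). Lowering.

{"method": "carry_out", "body": {"motion": [{"fingers": 1,"dx": -0.0005,"dy": -0.001,"dz": 0.008,"turn": 0},{"fingers": 1,"dx": 0,"dy": 0,"dz": 0.006,"turn": 0},{"fingers": 1,"dx": 0,"dy": 0,"dz": 0.004,"turn": 0},{"fingers": 1,"dx": 0,"dy": 0,"dz": 0.003,"turn": 0},{"fingers": 1,"dx": 0,"dy": 0,"dz": 0,"turn": 0},{"fingers": 1,"dx": 0,"dy": 0,"dz": 0,"turn": 0},{"fingers": 1,"dx": 0,"dy": 0,"dz": 0,"turn": 0},{"fingers": 1,"dx": 0,"dy": 0,"dz": 0,"turn": 0}]}}

```text
time_s: 24.28
ee_pos: [413.2, 260.1, 41.5]
eef_rot: [0.732, 0.681, 0.0, 0.0]
ft_force: [-0.5, 0.2, -1.2]
width: 0.246
```

```bash
python3 -c "
from h import *
plan(415.2,260,33,85.9,34)
c=r.capture('wrist');cv2.imwrite('pics/w19.png',c['frame'])
"
```

```text
t=24.28 pos [413.2 260.1  41.5] yaw 85.9 tilt 0.03 w 0.246 F [-0.5  0.2 -1.2] j [ 0.42 -0.   -0.33  1.24 -0.    0.5 ]
turn 0.0 = 1 x 0.008;  shift mm 0.1 2.0 8.5 = 1 rows x [0.00008 0.00199 0.00851]
```

View pics/w19.png

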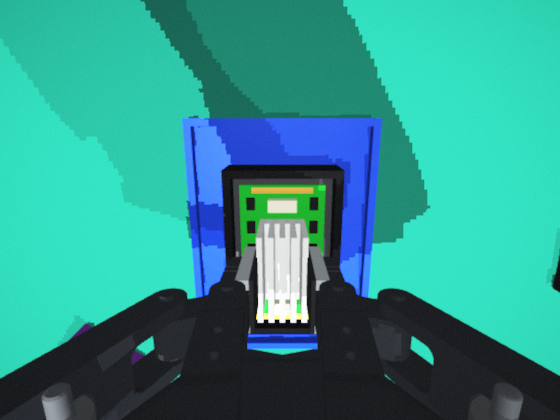

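{"method": "carry_out", "body": {"motion": [{"fingers": 1,"dx": 0,"dy": 0.002,"dz": 0,"turn": 0},{"fingers": 1,"dx": 0,"dy": 0,"dz": 0.003,"turn": 0},{"fingers": 1,"dx": 0,"dy": 0,"dz": 0.002,"turn": 0},{"fingers": 1,"dx": 0,"dy": 0,"dz": 0.002,"turn": 0},{"fingers": 1,"dx": 0,"dy": 0,"dz": 0,"turn": 0},{"fingers": 1,"dx": 0,"dy": 0,"dz": 0,"turn": 0},{"fingers": 1,"dx": 0,"dy": 0,"dz": 0,"turn": 0}]}}

```text
time_s: 24.92
ee_pos: [414.9, 259.8, 34.2]
eef_rot: [0.732, 0.681, -0.0, -0.0]
ft_force: [-1.0, 0.2, -0.5]
width: 0.244
```

{"method": "carry_out", "body": {"motion": [{"fingers": 1,"dx": 0,"dy": 0,"dz": 0.001,"turn": 0},{"fingers": 1,"dx": 0,"dy": 0,"dz": 0.001,"turn": 0},{"fingers": 1,"dx": 0,"dy": 0,"dz": 0,"turn": 0},{"fingers": 1,"dx": 0,"dy": 0,"dz": 0,"turn": 0},{"fingers": 1,"dx": 0,"dy": 0,"dz": 0,"turn": 0}]}}

```text
time_s: 25.33
ee_pos: [415.2, 259.9, 32.3]
eef_rot: [0.732, 0.681, 0.0, 0.0]
ft_force: [0.9, 0.3, -0.0]
width: 0.245
```

{"method": "carry_out", "body": {"motion": [{"fingers": 1,"dx": 0,"dy": 0,"dz": 0.001,"turn": 0},{"fingers": 1,"dx": 0,"dy": 0,"dz": 0,"turn": 0},{"fingers": 1,"dx": 0,"dy": 0,"dz": 0,"turn": 0}]}}

```text
time_s: 25.58
ee_pos: [415.2, 259.9, 32.3]
eef_rot: [0.732, 0.681, 0.0, 0.0]
ft_force: [-2.9, -1.7, 5.3]
width: 0.252
```

{"method": "carry_out", "body": {"motion": [{"fingers": 0.4,"dx": 0,"dy": 0,"dz": -0.0005,"turn": 0},{"fingers": 0,"dx": 0,"dy": 0,"dz": 0,"turn": 0},{"fingers": -1,"dx": 0,"dy": 0,"dz": 0,"turn": 0},{"fingers": -1,"dx": 0,"dy": 0,"dz": 0,"turn": 0},{"fingers": -1,"dx": 0,"dy": 0,"dz": 0,"turn": 0},{"fingers": -1,"dx": 0,"dy": 0,"dz": 0,"turn": 0},{"fingers": -1,"dx": 0,"dy": 0,"dz": 0,"turn": 0}]}}

```text
time_s: 26.17
ee_pos: [414.9, 259.8, 31.6]
eef_rot: [0.732, 0.681, -0.0, -0.0]
ft_force: [-0.5, 0.3, -0.1]
width: 1.0
```

```bash
python3 -c "
from h import *
plan(425.6,-215.4,190,72.5,34)
c=r.capture('wrist');cv2.imwrite('pics/w20.png',c['frame'])
"
```

```text
t=26.17 pos [414.9 259.8  31.6] yaw 85.9 tilt 0.01 w 1.000 F [-0.5  0.3 -0.1] j [ 0.42  0.01 -0.34  1.22  0.    0.49]
turn 13.4 = 2 x 6.702;  shift mm -450.0 153.1 -158.4 = 15 rows x [-0.03000 0.01020 -0.01056]
```

View pics/w20.png

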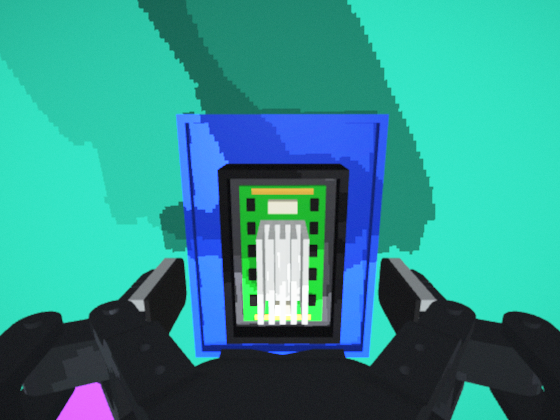

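The green board lies centred in the pocket (rim columns 220–348, board 240–326). Rising and going to the red board.

{"method": "carry_out", "body": {"motion": [{"fingers": -1,"dx": 0,"dy": 0,"dz": -0.015,"turn": 0},{"fingers": -1,"dx": 0,"dy": 0,"dz": -0.03,"turn": 0},{"fingers": -1,"dx": 0,"dy": 0,"dz": -0.035,"turn": 0},{"fingers": -1,"dx": 0,"dy": 0,"dz": -0.035,"turn": 0},{"fingers": -1,"dx": 0,"dy": 0,"dz": -0.03,"turn": 0},{"fingers": -1,"dx": 0,"dy": 0,"dz": -0.015,"turn": 6.7},{"fingers": -1,"dx": 0,"dy": 0,"dz": 0,"turn": 6.7},{"fingers": -1,"dx": 0,"dy": 0,"dz": 0,"turn": 0},{"fingers": -1,"dx": 0,"dy": 0,"dz": 0,"turn": 0}]}}

```text
time_s: 26.97
ee_pos: [415.0, 259.8, 191.6]
eef_rot: [0.806, 0.593, -0.0, -0.0]
ft_force: [0.1, -1.0, 0.1]
width: 1.003
```

```bash
python3 -c "
from h import *
plan(425.6,-215.4,190,72.5,34)
c=r.capture('wrist')
cv2.imwrite('pics/w21.png',c['frame'])
h=cv2.cvtColor(c['frame'],cv2.COLOR_BGR2HSV)
m=~((abs(h[...,0].astype(int)-115)<18)&(h[...,1]>110))
print(contour_rect(c,m,(282,200),28))
"
```

```text
t=26.97 pos [415.  259.8 191.6] yaw 72.7 tilt 0.00 w 1.003 F [ 0.1 -1.   0.1] j [ 0.42 -0.05 -0.08  1.54  0.    0.72]
turn 0.2 = 1 x 0.171;  shift mm -450.0 153.0 1.6 = 14 rows x [-0.03214 0.01093 0.00012]
(array([416.1, 259.7,  91.9,  59. ,  -4. ]), 5571)
```

View pics/w21.png

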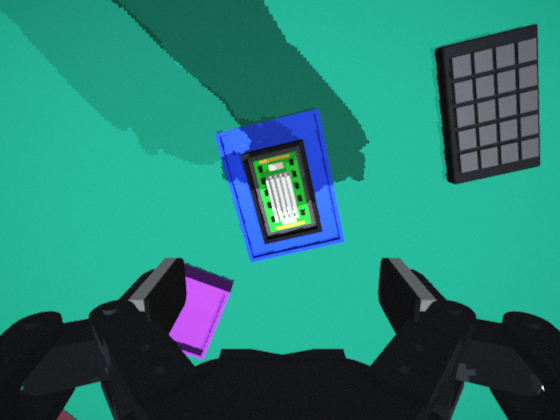

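{"method": "carry_out", "body": {"motion": [{"fingers": -1,"dx": -0.03,"dy": 0.01,"dz": 0,"turn": 0.2},{"fingers": -1,"dx": -0.032,"dy": 0.011,"dz": 0,"turn": 0},{"fingers": -1,"dx": -0.032,"dy": 0.011,"dz": 0,"turn": 0},{"fingers": -1,"dx": -0.032,"dy": 0.011,"dz": 0,"turn": 0},{"fingers": -1,"dx": -0.032,"dy": 0.011,"dz": 0,"turn": 0},{"fingers": -1,"dx": -0.032,"dy": 0.011,"dz": 0,"turn": 0},{"fingers": -1,"dx": -0.032,"dy": 0.011,"dz": 0,"turn": 0}]}}

```text
time_s: 27.6
ee_pos: [419.0, 23.8, 190.4]
eef_rot: [0.807, 0.591, -0.001, -0.001]
ft_force: [1.7, -1.4, 0.5]
width: 0.997
```

{"method": "carry_out", "body": {"motion": [{"fingers": -1,"dx": -0.032,"dy": 0.011,"dz": 0,"turn": 0},{"fingers": -1,"dx": -0.032,"dy": 0.011,"dz": 0,"turn": 0},{"fingers": -1,"dx": -0.032,"dy": 0.011,"dz": 0,"turn": 0},{"fingers": -1,"dx": -0.032,"dy": 0.011,"dz": 0,"turn": 0},{"fingers": -1,"dx": -0.032,"dy": 0.011,"dz": 0,"turn": 0},{"fingers": -1,"dx": -0.032,"dy": 0.011,"dz": 0,"turn": 0},{"fingers": -1,"dx": -0.032,"dy": 0.011,"dz": 0,"turn": 0},{"fingers": -1,"dx": 0,"dy": 0,"dz": 0,"turn": 0},{"fingers": -1,"dx": 0,"dy": 0,"dz": 0,"turn": 0},{"fingers": -1,"dx": 0,"dy": 0,"dz": 0,"turn": 0}]}}

```text
time_s: 28.43
ee_pos: [424.6, -211.0, 190.5]
eef_rot: [0.807, 0.59, -0.0, -0.001]
ft_force: [0.2, -0.1, -0.5]
width: 0.998
```

```bash
python3 -c "
from h import *
plan(425.6,-215.4,190,72.5,34)
c=r.capture('wrist');cv2.imwrite('pics/w22.png',c['frame'])
h=cv2.cvtColor(c['frame'],cv2.COLOR_BGR2HSV)
m=~((h[...,0]>72)&(h[...,0]<95)&(h[...,1]>90))
print(contour_rect(c,m,(282,170),3))
X=cloud(c); sub=X[140:240,240:320].reshape(-1,3); b=sub[(sub[:,2]>26)&(sub[:,2]<36)]; print(rect(b),len(b),b[:,2].mean())
"
```

```text
t=28.43 pos [ 424.6 -211.   190.5] yaw 72.3 tilt 0.17 w 0.998 F [ 0.2 -0.1 -0.5] j [-0.6  -0.09 -0.11  1.55  0.   -0.29]
turn -0.2 = 1 x -0.166;  shift mm -3.9 2.3 0.5 = 1 rows x [-0.00387 0.00231 0.00053]
(array([ 426.3, -215.7,   74.6,   43.4,  -17.7]), 2948)
(426.5616760253906, -216.53916931152344, 39.98228073120117, 21.50847625732422, -17.462600708007812) 944 31.90403429816512
```

View pics/w22.png

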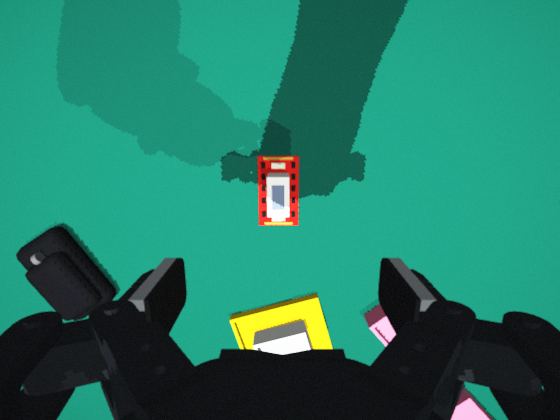

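{"method": "carry_out", "body": {"motion": [{"fingers": -1,"dx": -0.004,"dy": 0.003,"dz": 0.03,"turn": 0},{"fingers": -1,"dx": 0,"dy": 0,"dz": 0.038,"turn": 0},{"fingers": -1,"dx": 0,"dy": 0,"dz": 0.038,"turn": 0},{"fingers": -1,"dx": 0,"dy": 0,"dz": 0.03,"turn": 0},{"fingers": -1,"dx": 0,"dy": 0,"dz": 0.02,"turn": 0},{"fingers": -1,"dx": 0,"dy": 0,"dz": 0.01,"turn": 0},{"fingers": -1,"dx": 0,"dy": 0,"dz": 0.006,"turn": 0},{"fingers": -1,"dx": 0,"dy": 0,"dz": 0,"turn": 0},{"fingers": -1,"dx": 0,"dy": 0,"dz": 0,"turn": 0},{"fingers": -1,"dx": 0,"dy": 0,"dz": 0,"turn": 0}]}}

```text
time_s: 29.32
ee_pos: [428.5, -217.1, 21.8]
eef_rot: [0.807, 0.59, 0.001, 0.002]
ft_force: [-0.3, 0.2, -0.2]
width: 1.004
```

```bash
python3 -c "
from h import *
plan(426.4,-216,14,72.4,34)
c=r.capture('wrist');cv2.imwrite('pics/w23.png',c['frame'])"
```

```text
t=29.32 pos [ 428.5 -217.1   21.8] yaw 72.3 tilt 0.22 w 1.004 F [-0.3  0.2 -0.2] j [-0.61 -0.01 -0.38  1.2   0.   -0.3 ]
turn -0.1 = 1 x -0.064;  shift mm 0.4 -2.3 7.8 = 1 rows x [0.00043 -0.00232 0.00777]
```

View pics/w23.png

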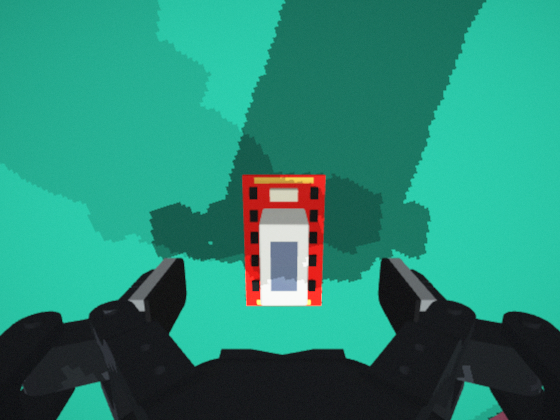

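{"method": "carry_out", "body": {"motion": [{"fingers": -1,"dx": 0,"dy": -0.001,"dz": 0.004,"turn": 0},{"fingers": -1,"dx": 0,"dy": 0,"dz": 0.001,"turn": 0},{"fingers": -1,"dx": 0,"dy": 0,"dz": 0,"turn": 0},{"fingers": -1,"dx": 0,"dy": 0,"dz": 0,"turn": 0},{"fingers": -1,"dx": 0,"dy": 0,"dz": 0,"turn": 0}]}}

```text
time_s: 29.78
ee_pos: [426.0, -216.1, 14.8]
eef_rot: [0.807, 0.59, 0.0, 0.0]
ft_force: [-0.4, 0.2, 0.4]
width: 0.999
```

{"method": "carry_out", "body": {"motion": [{"fingers": 1,"dx": 0,"dy": 0,"dz": 0.0005,"turn": 0},{"fingers": 1,"dx": 0,"dy": 0,"dz": 0,"turn": 0},{"fingers": 1,"dx": 0,"dy": 0,"dz": 0,"turn": 0},{"fingers": 1,"dx": 0,"dy": 0,"dz": 0,"turn": 0},{"fingers": 1,"dx": 0,"dy": 0,"dz": 0,"turn": 0},{"fingers": 1,"dx": 0,"dy": 0,"dz": 0,"turn": 0},{"fingers": 1,"dx": 0,"dy": 0,"dz": 0,"turn": 0},{"fingers": 1,"dx": 0,"dy": 0,"dz": 0,"turn": 0},{"fingers": 1,"dx": 0,"dy": 0,"dz": 0,"turn": 0},{"fingers": 1,"dx": 0,"dy": 0,"dz": 0,"turn": 0}]}}

```text
time_s: 30.62
ee_pos: [426.2, -216.1, 14.4]
eef_rot: [0.807, 0.59, 0.0, 0.0]
ft_force: [-0.7, 1.2, -0.0]
width: 0.248
```

{"method": "carry_out", "body": {"motion": [{"fingers": 1,"dx": 0,"dy": 0,"dz": -0.01,"turn": 0},{"fingers": 1,"dx": 0,"dy": 0,"dz": -0.02,"turn": 0},{"fingers": 1,"dx": 0,"dy": 0,"dz": -0.03,"turn": 0},{"fingers": 1,"dx": 0,"dy": 0,"dz": -0.03,"turn": 0},{"fingers": 1,"dx": 0,"dy": 0,"dz": -0.02,"turn": -5.4},{"fingers": 1,"dx": 0,"dy": 0,"dz": 0,"turn": -5.4},{"fingers": 1,"dx": 0,"dy": 0,"dz": 0,"turn": -5.4},{"fingers": 1,"dx": 0,"dy": 0,"dz": 0,"turn": 0},{"fingers": 1,"dx": 0,"dy": 0,"dz": 0,"turn": 0}]}}

```text
time_s: 31.37
ee_pos: [425.7, -215.8, 124.3]
eef_rot: [0.717, 0.697, -0.0, -0.0]
ft_force: [-0.6, 0.8, -0.9]
width: 0.244
```

```bash
python3 -c "
from h import *
plan(624,-265.3,124,88.5,34)
c=r.capture('wrist');cv2.imwrite('pics/w24.png',c['frame'])
h=cv2.cvtColor(c['frame'],cv2.COLOR_BGR2HSV)
m=((h[...,0]<6)|(h[...,0]>174))&(h[...,1]>150)
ys,xs=np.nonzero(m[160:240,200:360]); xs+=200; ys+=160; print(xs.min(),xs.max(),ys.min())
z=124.5-14.5+3
p=cast(c,[xs.min(),xs.max(),(xs.min()+xs.max())/2],[200,200,ys.min()],z);print(p.round(1))
s=r.state();M=R.from_quat(s['eef_rot']).as_matrix();print('in tool',((p-s['ee_pos'])@M).round(1))
t=r.capture('top');cv2.imwrite('pics/t24.png',cv2.resize(t['frame'][150:330,60:480],None,fx=1.9,fy=1.9))
"
```

```text
t=31.37 pos [ 425.7 -215.8  124.3] yaw 88.4 tilt 0.03 w 0.244 F [-0.6  0.8 -0.9] j [-0.61 -0.07 -0.23  1.41 -0.   -0.58]
turn -0.1 = 1 x -0.134;  shift mm -44.2 199.5 0.3 = 7 rows x [-0.00632 0.02850 0.00005]
239 325 182
[[ 397.1 -236.4  113. ]
 [ 398.3 -194.   113. ]
 [ 388.7 -214.9  113. ]]
in tool [[-21.4 -27.9  11. ]
 [ 21.  -28.   11. ]
 [ -0.2 -36.9  11. ]]
```

View pics/w24.png

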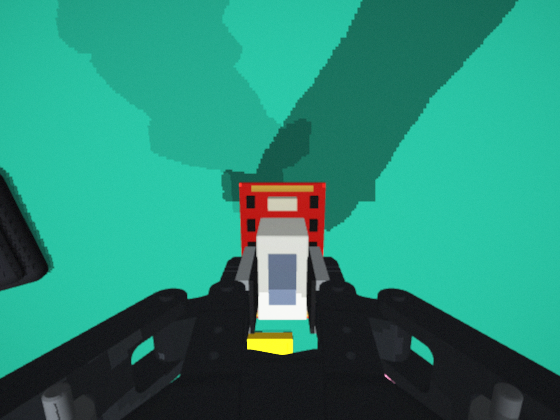

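{"method": "carry_out", "body": {"motion": [{"fingers": 1,"dx": -0.004,"dy": 0.0177,"dz": 0,"turn": -0.1},{"fingers": 1,"dx": -0.0066,"dy": 0.0295,"dz": 0,"turn": 0},{"fingers": 1,"dx": -0.0066,"dy": 0.0295,"dz": 0,"turn": 0},{"fingers": 1,"dx": -0.0066,"dy": 0.0295,"dz": 0,"turn": 0},{"fingers": 1,"dx": -0.0066,"dy": 0.0295,"dz": 0.01,"turn": 0},{"fingers": 1,"dx": -0.0066,"dy": 0.0295,"dz": 0.015,"turn": 0},{"fingers": 1,"dx": -0.0066,"dy": 0.0295,"dz": 0.015,"turn": 0},{"fingers": 1,"dx": -0.001,"dy": 0.005,"dz": 0.015,"turn": 0},{"fingers": 1,"dx": 0,"dy": 0,"dz": 0.003,"turn": 0},{"fingers": 1,"dx": 0,"dy": 0,"dz": 0,"turn": 0}]}}

```text
time_s: 32.3
ee_pos: [622.2, -264.3, 62.9]
eef_rot: [0.716, 0.698, -0.001, -0.003]
ft_force: [-0.5, 0.4, -0.9]
width: 0.247
```

{"method": "carry_out", "body": {"motion": [{"fingers": 1,"dx": 0,"dy": 0,"dz": 0,"turn": 0},{"fingers": 1,"dx": 0,"dy": 0,"dz": 0,"turn": 0},{"fingers": 1,"dx": 0,"dy": 0,"dz": 0,"turn": 0}]}}

```text
time_s: 32.55
ee_pos: [624.6, -265.9, 68.7]
eef_rot: [0.716, 0.698, 0.0, 0.001]
ft_force: [-0.3, -0.1, -0.5]
width: 0.245
```

```bash
python3 -c "
from h import *
plan(624.2,-265.4,45,88.5,34)
c=r.capture('wrist');cv2.imwrite('pics/w25.png',c['frame'])
"
```

```text
t=32.55 pos [ 624.6 -265.9   68.7] yaw 88.6 tilt 0.18 w 0.245 F [-0.3 -0.1 -0.5] j [-0.5   0.47  0.28  1.38 -0.   -0.48]
turn 0.1 = 1 x 0.072;  shift mm 0.5 -0.5 23.7 = 1 rows x [0.00050 -0.00045 0.02366]
```

View pics/w25.png

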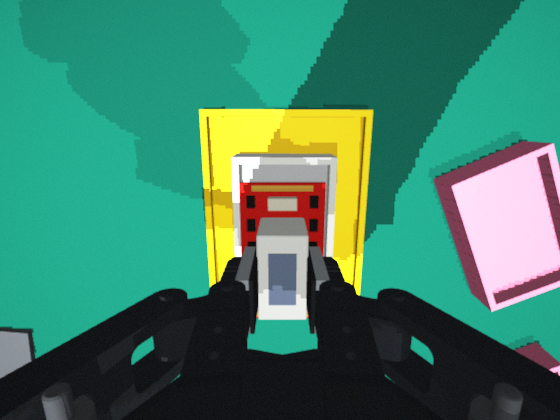

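{"method": "carry_out", "body": {"motion": [{"fingers": 1,"dx": 0.0005,"dy": 0,"dz": 0.009,"turn": 0},{"fingers": 1,"dx": 0,"dy": 0,"dz": 0.007,"turn": 0},{"fingers": 1,"dx": 0,"dy": 0,"dz": 0.005,"turn": 0},{"fingers": 1,"dx": 0,"dy": 0,"dz": 0.003,"turn": 0},{"fingers": 1,"dx": 0,"dy": 0,"dz": 0,"turn": 0},{"fingers": 1,"dx": 0,"dy": 0,"dz": 0,"turn": 0},{"fingers": 1,"dx": 0,"dy": 0,"dz": 0,"turn": 0},{"fingers": 1,"dx": 0,"dy": 0,"dz": 0,"turn": 0}]}}

```text
time_s: 33.27
ee_pos: [624.9, -265.2, 42.6]
eef_rot: [0.716, 0.698, 0.0, 0.0]
ft_force: [0.3, -0.1, -1.1]
width: 0.247
```

```bash
python3 -c "
from h import *
plan(624.2,-265.4,33,88.5,34)
c=r.capture('wrist');cv2.imwrite('pics/w26.png',c['frame'])
"
```

```text
t=33.27 pos [ 624.9 -265.2   42.6] yaw 88.6 tilt 0.05 w 0.247 F [ 0.3 -0.1 -1.1] j [-0.5   0.48  0.24  1.33  0.   -0.48]
turn 0.1 = 1 x 0.105;  shift mm -0.2 -0.7 9.6 = 1 rows x [-0.00024 -0.00067 0.00962]
```

View pics/w26.png

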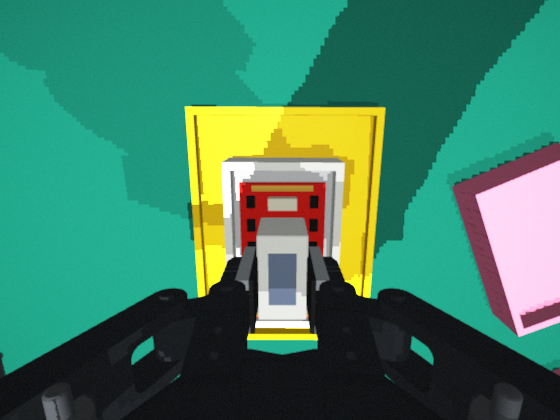

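{"method": "carry_out", "body": {"motion": [{"fingers": 1,"dx": 0,"dy": -0.001,"dz": 0.003,"turn": 0},{"fingers": 1,"dx": 0,"dy": 0,"dz": 0.003,"turn": 0},{"fingers": 1,"dx": 0,"dy": 0,"dz": 0.002,"turn": 0},{"fingers": 1,"dx": 0,"dy": 0,"dz": 0,"turn": 0},{"fingers": 1,"dx": 0,"dy": 0,"dz": 0,"turn": 0},{"fingers": 1,"dx": 0,"dy": 0,"dz": 0,"turn": 0},{"fingers": 1,"dx": 0,"dy": 0,"dz": 0,"turn": 0}]}}

```text
time_s: 33.9
ee_pos: [623.6, -265.0, 34.3]
eef_rot: [0.716, 0.698, 0.0, 0.0]
ft_force: [-0.2, 0.6, -1.5]
width: 0.247
```

{"method": "carry_out", "body": {"motion": [{"fingers": 1,"dx": 0,"dy": 0,"dz": 0.001,"turn": 0},{"fingers": 1,"dx": 0,"dy": 0,"dz": 0.001,"turn": 0},{"fingers": 1,"dx": 0,"dy": 0,"dz": 0.0005,"turn": 0},{"fingers": 1,"dx": 0,"dy": 0,"dz": 0,"turn": 0},{"fingers": 1,"dx": 0,"dy": 0,"dz": 0,"turn": 0}]}}

```text
time_s: 34.32
ee_pos: [623.8, -265.2, 32.5]
eef_rot: [0.716, 0.698, 0.0, 0.0]
ft_force: [-0.5, 0.3, 2.9]
width: 0.25
```

Contact (about 4 N over the free-hanging reading) at the expected height; I let go.

{"method": "carry_out", "body": {"motion": [{"fingers": 0.4,"dx": 0,"dy": 0,"dz": 0,"turn": 0},{"fingers": 0,"dx": 0,"dy": 0,"dz": 0,"turn": 0},{"fingers": -1,"dx": 0,"dy": 0,"dz": 0,"turn": 0},{"fingers": -1,"dx": 0,"dy": 0,"dz": 0,"turn": 0},{"fingers": -1,"dx": 0,"dy": 0,"dz": 0,"turn": 0},{"fingers": -1,"dx": 0,"dy": 0,"dz": 0,"turn": 0},{"fingers": -1,"dx": 0,"dy": 0,"dz": 0,"turn": 0}]}}

```text
time_s: 34.9
ee_pos: [623.5, -265.0, 31.6]
eef_rot: [0.716, 0.698, -0.0, -0.0]
ft_force: [0.0, 0.5, 0.2]
width: 0.999
```

{"method": "carry_out", "body": {"motion": [{"fingers": -1,"dx": 0,"dy": 0,"dz": -0.015,"turn": 0},{"fingers": -1,"dx": 0,"dy": 0,"dz": -0.03,"turn": 0},{"fingers": -1,"dx": 0,"dy": 0,"dz": -0.035,"turn": 0},{"fingers": -1,"dx": 0,"dy": 0,"dz": -0.035,"turn": 0},{"fingers": -1,"dx": 0,"dy": 0,"dz": -0.03,"turn": 0},{"fingers": -1,"dx": 0,"dy": 0,"dz": -0.015,"turn": 0},{"fingers": -1,"dx": 0,"dy": 0,"dz": 0,"turn": 0},{"fingers": -1,"dx": 0,"dy": 0,"dz": 0,"turn": 0},{"fingers": -1,"dx": 0,"dy": 0,"dz": 0,"turn": 0}]}}

```text
time_s: 35.65
ee_pos: [623.0, -264.7, 190.1]
eef_rot: [0.716, 0.698, -0.0, -0.001]
ft_force: [-0.3, 0.4, -1.5]
width: 0.997
```

```bash
python3 -c "
from h import *
plan(624.2,-265.4,33,88.5,34)
c=r.capture('wrist');cv2.imwrite('pics/w27.png',c['frame'])
h=cv2.cvtColor(c['frame'],cv2.COLOR_BGR2HSV)
m=~((abs(h[...,0].astype(int)-28)<8)&(h[...,1]>110))
print('carrier',contour_rect(c,m,(282,150),28) )
m=((h[...,0]<8)|(h[...,0]>172))&(h[...,1]>150)
ys,xs=np.nonzero(m[120:260,230:340]); P=cast(c,xs+230,ys+120,21); print('board',np.round(rect(P),1))
X=cloud(c); sub=X[120:260,230:340].reshape(-1,3); b=sub[(sub[:,2]>43)&(sub[:,2]<54)]; print('block',np.round(rect(b),1),len(b),b[:,2].mean())
t=r.capture('top');cv2.imwrite('pics/t27.png',t['frame'])
cv2.imwrite('pics/w27c.png',cv2.resize(c['frame'][90:280,180:390],None,fx=2.8,fy=2.8))
"
```

```text
t=35.65 pos [ 623.  -264.7  190.1] yaw 88.6 tilt 0.13 w 0.997 F [-0.3  0.4 -1.5] j [-0.5   0.46  0.51  1.62  0.   -0.48]
turn 0.1 = 1 x 0.102;  shift mm -0.6 1.2 157.1 = 5 rows x [-0.00013 0.00023 0.03142]
carrier (array([ 624.3, -265.4,   93.9,   61. ,   -1.4]), 5816)
board [ 623.5 -265.5   72.8   41.3   -1. ]
block [ 624.2 -265.7   40.    21.8   -2. ] 1069 49.829472657467704
```

View pics/w27c.png

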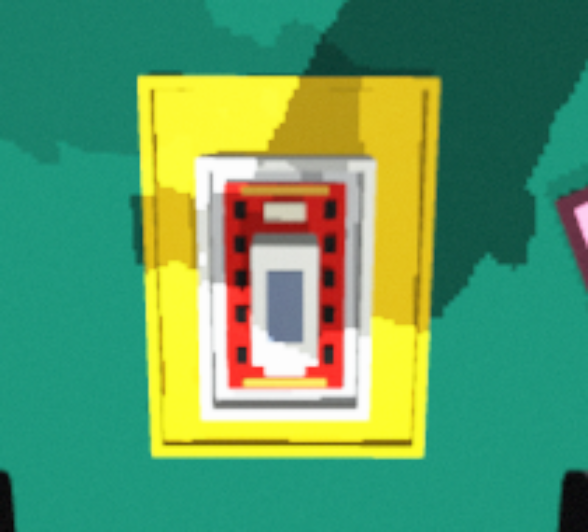

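View pics/t27.png

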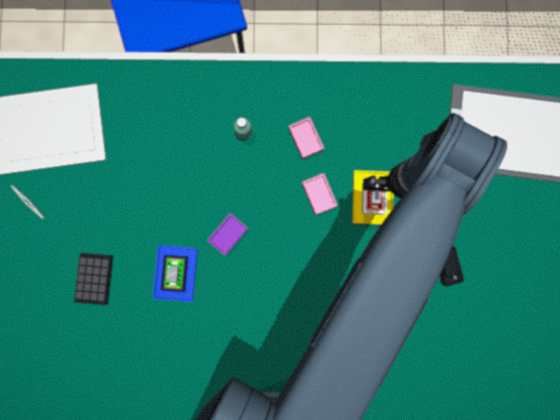

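```bash
python3 -c "
from rig import r
print(r.hand_in())"
```

```text
the job is handed in; nothing more can be done
None
```

I made up both kits in the order asked and handed the job in at about 36 s. Each piece was lowered until it touched, then released:

1. Black carrier into the blue tray.
2. White carrier into the yellow tray.
3. Green board into the black carrier.
4. Red board into the white carrier.

**Last checks on the yellow kit:** The white carrier is about 3–4 mm from the tray centre and in line with it. The red board is within 1 mm of the carrier centre and within about 1° of it. The top of its block is at 49.8 mm (49 expected).

**Last checks on the blue kit:** The black carrier is within about 2 mm of the tray centre at -4.0° (tray -4.1°). The green board was let go at the expected seated height and looked centred in the pocket. After release I checked it only by eye, not by measurement.

**Other objects:** The bottle, the keypad and the pink and purple look-alikes looked unmoved in the last top view. The mouse was partly hidden behind the arm there. I never moved the gripper near it, but I could not confirm its position by sight.

**Readings that disagreed:** Some range-image (depth) sizes came out wrong, for example a carrier 121 mm long. I used the colour contours instead, which matched the given sizes. Arm positions read just after a move were off by several mm until it settled, so I corrected those before gripping or releasing. The black carrier ended up gripped about 5 mm off-centre, which I allowed for when placing it.

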